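Unbolt the roller locker, open its double door and rack the washed ink rollers

ROBOT

A 6-joint arm with a two-finger parallel gripper is mounted at the origin on the work surface. World frame = base frame: x ahead of the robot, y to its left, z up, the work surface at z = 0. Lengths are in m, angles in rad, forces in N, time in s.
With the tool pointing down it reaches from about 0.3 to 0.95 m from the base axis. Payload 3.1 kg.
Tool frame: the origin (TCP) lies at the very end of the fingers, on their centre line; the grasp point (between the pads) lies 19 mm behind it (grasp_offset is the distance from the TCP to the grasp point, in m); z points along the fingers, x is the direction in which the jaws open and shut, and the axes are right-handed (so a half turn about z gives the same grasp; the last joint's range is limited). The gripper opens to 85 mm and grips with 20 to 120 N. Pads are 22 mm wide; open, the fingers measure 114 mm over their backs; the gripper's body (76 mm by 85 mm) begins 54 mm behind the grasp point. The pads swing forward as they close: fully open they stand 13 mm farther back than shut.
Start: joints at [1.268, 0.308, 1.634, -0, 1.2, -0.07], TCP at [0.144, 0.608, 0.231] pointing down, gripper open.
Joint ranges: [-3.06, 3.06], [-0.79, 1.96], [0.05, 2.63], [-1.19, 4.34], [0.05, 2.64], [-2.94, 2.94]. Speed limits (rad/s): [2.79, 2.79, 3.14, 3.14, 3.14, 3.14].

INTERFACE

Orientations are given as a rotation vector (axis times angle).
In Python, from cell import * gives the robot as it stands.
- The arm moves only by the tool send_rows, never from a script. Its arguments are lists of equal length, an entry for each row: "dp": the shift along the tool's x, y, z in mm, a list of three; "angular": the turn, a rotation vector about the tool's x, y, z in degrees, a list of three. A call has 1 to 12 rows; each row shifts and turns the commanded pose from where the row before left it, along the tool's axes as they then stand; what a row does not reach is not made up. A row lasts 1/10 s, in which the tool goes at most 50 mm and 8.59 degrees, less where a joint would pass 70% of its speed; a pose out of reach is approached as far as the arm can. A call is refused whole if a number of a shift passes 50 or a number of a turn 8.59, either way. A call with a gripper value outside its range is refused whole. "gripper" is the opening in per cent of the stroke, from 0 (shut) to 100 (fully open), set as the call begins (left out, the last holds). The fingers move at their own pace and stop on an object; "grip_force" is the grip in N (left out, the last holds). Time passes only in rows, so rows that do not move let the fingers close. It gives the time, the measured TCP pose, the force and the opening at its end, in the units of the state.
- sense(): the state, without advancing time (a new reading comes with each control period).
- capture(name): name is "scene" or "top" or "wrist"; returns the picture (480x640x3 uint8, red, green, blue); there is no depth.
- calibration(name): a dict with "vertical_fov" (degrees; the focal length in pixels is half the picture's height over the tangent of half this angle, whatever the lens; pixels are square), "cx", "cy" (the principal point, pixels), "dist" ([k1, k2, p1, p2, k3] as OpenCV has them; the pictures are not rectified), "extrinsics" (4x4, takes a point from camera to world coordinates). Camera axes: x right, y down, z forward; pixel columns grow to the right and rows downward; lengths in m; the calibration is good to about 2 mm. A picture is of the moment at which its call begins: read the wrist's pose just before it. calibration takes no time and is no camera call; for the wrist camera it gives the pose at the moment of the call.
- finish_job(): hands the job in, once; it reports no verdict.
The state is a dict: "t": time; "qpos": joint angles; "qvel": joint speeds; "joint_efforts": joint torques, N m; "position": TCP position; "orientation": TCP orientation; "wrist_force": force on the tool from outside, world axes, zero at the start; "moment": the same for the moment, N m; "opening": opening from 0.0 (shut) to 1.0 (fully open).
Only numpy, scipy, OpenCV 4.12 (cv2) and the standard library are available. Lean on these libraries where they do the work, as an engineer would, in place of code of your own. Each camera call takes 0.05 s, during which the arm holds its last target.

TASK

Rack the washed ink rollers to dry in the blue locker: with both doors still shut, fully withdraw the red-tabbed flush bolt on the passive leaf, then open the active leaf (the one with the overlapping strip) and after it the passive leaf, each past upright so that it stays open. Then lay every roller that is on the table crosswise over the two rails inside, each cradled in a V-groove of its own, its caps outside the rails, and leave both doors open and the other things on the table where they are.

Things in the scene. Friction and masses are not known exactly. Their poses are not given: they have to be found in the camera images.
- locker: blue steel locker fixed on the table, 310 (its x) x 220 (its y) mm, a level double door in its top. Origin: centre of its underside. Closed doors' top at z 120, wall rims 108. Inside, two white V-notched rails along its x at y = +-32 (12 thick, tops 80, notch bottoms 62, open between them down to the floor at 30); rollers lie crosswise over both, along its y. Inner walls: x = +-145, y = +-100.
- leaf_active (a joint): angle of the active leaf, on the locker's +y side; its aluminium strip overlaps the passive leaf by 12 mm (strip top 124 mm above the table), so it opens first. 0 = shut, level; 1.57 upright; 1.85 stop. Leaf 110 mm wide, 10 thick, 0.4 kg, hinged along the locker's +y edge; let go before upright it falls shut, past upright it falls open to the stop.
- leaf_passive (a joint): angle of the passive leaf, the door on the locker's -y side, as for the active leaf but hinged along the -y edge. While its bolt is shot it cannot be lifted.
- bolt (a joint): slide of the flush bolt on the passive leaf: 0 to 0.005 = shot, the rod's end under the steel keeper (top 138 mm above the table) on the locker's front (-x) side; clear of it at 0.014; 0.030 m = fully withdrawn (stop). It withdraws along the locker's +x against about 2 N of friction, and stays where left.
- bolt_tab (a point): grip point of the bolt's red thumb tab, 6 mm below the tab's top; the tab is 12 mm wide across the locker's y, 16 mm along x, and stands 34 mm above the leaf. Rides with the bolt and the leaf; its frame has the locker's axes while the leaf is closed.
- leaf_active_pull (a point): middle of the round head of the active leaf's black pull, 28 mm above the leaf (85 mm from the hinge line); the pull is 22 mm along the locker's x, 14 mm across y and 41 mm tall. Pinched along the locker's x, it can turn between the finger pads as the leaf swings.
- leaf_passive_pull (a point): the same point of the passive leaf's black pull, of the same sizes.
- leaf_active_hinge (a point): point on the active leaf's hinge axis (level, along the locker's x), at its pull's x. The pull point lies 85 mm from it across the leaf and 33 mm out from it, perpendicular to the leaf.
- leaf_passive_hinge (a point): the same point of the passive leaf's hinge axis.
- groove0 (a point): where the centre of a roller is when it is properly cradled in groove 0 (of 4, 60 mm apart along the locker's x, groove 0 nearest its front): midway between the rails, 85 mm above the table, on the axis of the cradled barrel. Axes as the locker's.
- groove1 (a point): where the centre of a roller is when it is properly cradled in groove 1 (of 4, 60 mm apart along the locker's x, groove 0 nearest its front): midway between the rails, 85 mm above the table, on the axis of the cradled barrel. Axes as the locker's.
- groove2 (a point): where the centre of a roller is when it is properly cradled in groove 2 (of 4, 60 mm apart along the locker's x, groove 0 nearest its front): midway between the rails, 85 mm above the table, on the axis of the cradled barrel. Axes as the locker's.
- groove3 (a point): where the centre of a roller is when it is properly cradled in groove 3 (of 4, 60 mm apart along the locker's x, groove 0 nearest its front): midway between the rails, 85 mm above the table, on the axis of the cradled barrel. Axes as the locker's.
- roller_red: red ink roller, 0.22 kg: a round barrel 32 mm in diameter and 100 mm long along its own y, with a black hexagonal cap, 38 mm across flats (44 across corners) and 12 mm long, at each end (124 mm overall). Origin: its middle, on the axis (19 mm above the table when lying on it). It may be absent.
- roller_yellow: yellow ink roller, 0.22 kg: a round barrel 32 mm in diameter and 100 mm long along its own y, with a black hexagonal cap, 38 mm across flats (44 across corners) and 12 mm long, at each end (124 mm overall). Origin: its middle, on the axis (19 mm above the table when lying on it). It may be absent.
- roller_green: green ink roller, 0.22 kg: a round barrel 32 mm in diameter and 100 mm long along its own y, with a black hexagonal cap, 38 mm across flats (44 across corners) and 12 mm long, at each end (124 mm overall). Origin: its middle, on the axis (19 mm above the table when lying on it). It may be absent.
- roller_grey: grey ink roller, 0.22 kg: a round barrel 32 mm in diameter and 100 mm long along its own y, with a black hexagonal cap, 38 mm across flats (44 across corners) and 12 mm long, at each end (124 mm overall). Origin: its middle, on the axis (19 mm above the table when lying on it). It may be absent.
- ink_jar: bystander: small blue ink jar among the rollers, 36 mm across, 45 tall; leave it where it is
- white_bottle: bystander: white bottle, 60 mm across, 160 tall; leave it where it is
- yellow_bottle: bystander: yellow paint bottle, 68 mm across, 170 tall; leave it where it is
- glue_bottle: bystander: small white glue bottle with orange cap, 44 mm across, 100 tall; leave it where it is
- glove_box: bystander: blue glove box 110 x 220 x 65 mm; leave it where it is
- tape_roll: bystander: flat yellow ring of tape, 90 mm across, 22 tall; leave it where it is
- paint_brush: bystander: paint brush lying flat, 200 mm long; leave it where it is
Mind the look-alikes: they are no part of the job. What is shaped like the roller_grey but purple is not meant. What is shaped like the roller_red but turquoise is not meant.

How it is judged:
On the way, in this order (a step that is already met when the one before it is completed fails the run):
1. the bolt is withdrawn while both leaves are still closed (value of joint bolt above 0.022 m and value of joint each of leaf_active, leaf_passive below 0.1 rad), for 0.2 s.
2. the active leaf is open past upright, the passive leaf still closed (value of joint leaf_active above 1.6 rad and value of joint leaf_passive below 0.3 rad), for 0.2 s.
3. the passive leaf is open past upright as well (value of joint each of leaf_active, leaf_passive above 1.6 rad), for 0.2 s.
At the end, for the whole second after the job is handed in: Both leaves stand open past upright (over 1.6 rad), the bolt is still withdrawn (over 18 mm), and every roller present lies at rest in one of the four grooves: its centre within 6 mm of the groove across it, 18 mm along it and 5 mm in height, its axis within 0.12 rad of the groove's (all of step 3 and value of joint bolt above 0.018 m and ((x of roller_red in the frame of groove0 between -0.006 and 0.006 m and y of roller_red in the frame of groove0 between -0.018 and 0.018 m and z of roller_red in the frame of groove0 between -0.005 and 0.005 m and angle between the y axis of roller_red and the y axis of locker, either way round below 0.12 rad) or (x of roller_red in the frame of groove1 between -0.006 and 0.006 m and y of roller_red in the frame of groove1 between -0.018 and 0.018 m and z of roller_red in the frame of groove1 between -0.005 and 0.005 m and angle between the y axis of roller_red and the y axis of locker, either way round below 0.12 rad) or (x of roller_red in the frame of groove2 between -0.006 and 0.006 m and y of roller_red in the frame of groove2 between -0.018 and 0.018 m and z of roller_red in the frame of groove2 between -0.005 and 0.005 m and angle between the y axis of roller_red and the y axis of locker, either way round below 0.12 rad) or (x of roller_red in the frame of groove3 between -0.006 and 0.006 m and y of roller_red in the frame of groove3 between -0.018 and 0.018 m and z of roller_red in the frame of groove3 between -0.005 and 0.005 m and angle between the y axis of roller_red and the y axis of locker, either way round below 0.12 rad)) and ((x of roller_yellow in the frame of groove0 between -0.006 and 0.006 m and y of roller_yellow in the frame of groove0 between -0.018 and 0.018 m and z of roller_yellow in the frame of groove0 between -0.005 and 0.005 m and angle between the y axis of roller_yellow and the y axis of locker, either way round below 0.12 rad) or (x of roller_yellow in the frame of groove1 between -0.006 and 0.006 m and y of roller_yellow in the frame of groove1 between -0.018 and 0.018 m and z of roller_yellow in the frame of groove1 between -0.005 and 0.005 m and angle between the y axis of roller_yellow and the y axis of locker, either way round below 0.12 rad) or (x of roller_yellow in the frame of groove2 between -0.006 and 0.006 m and y of roller_yellow in the frame of groove2 between -0.018 and 0.018 m and z of roller_yellow in the frame of groove2 between -0.005 and 0.005 m and angle between the y axis of roller_yellow and the y axis of locker, either way round below 0.12 rad) or (x of roller_yellow in the frame of groove3 between -0.006 and 0.006 m and y of roller_yellow in the frame of groove3 between -0.018 and 0.018 m and z of roller_yellow in the frame of groove3 between -0.005 and 0.005 m and angle between the y axis of roller_yellow and the y axis of locker, either way round below 0.12 rad)) and ((x of roller_green in the frame of groove0 between -0.006 and 0.006 m and y of roller_green in the frame of groove0 between -0.018 and 0.018 m and z of roller_green in the frame of groove0 between -0.005 and 0.005 m and angle between the y axis of roller_green and the y axis of locker, either way round below 0.12 rad) or (x of roller_green in the frame of groove1 between -0.006 and 0.006 m and y of roller_green in the frame of groove1 between -0.018 and 0.018 m and z of roller_green in the frame of groove1 between -0.005 and 0.005 m and angle between the y axis of roller_green and the y axis of locker, either way round below 0.12 rad) or (x of roller_green in the frame of groove2 between -0.006 and 0.006 m and y of roller_green in the frame of groove2 between -0.018 and 0.018 m and z of roller_green in the frame of groove2 between -0.005 and 0.005 m and angle between the y axis of roller_green and the y axis of locker, either way round below 0.12 rad) or (x of roller_green in the frame of groove3 between -0.006 and 0.006 m and y of roller_green in the frame of groove3 between -0.018 and 0.018 m and z of roller_green in the frame of groove3 between -0.005 and 0.005 m and angle between the y axis of roller_green and the y axis of locker, either way round below 0.12 rad)) and ((x of roller_grey in the frame of groove0 between -0.006 and 0.006 m and y of roller_grey in the frame of groove0 between -0.018 and 0.018 m and z of roller_grey in the frame of groove0 between -0.005 and 0.005 m and angle between the y axis of roller_grey and the y axis of locker, either way round below 0.12 rad) or (x of roller_grey in the frame of groove1 between -0.006 and 0.006 m and y of roller_grey in the frame of groove1 between -0.018 and 0.018 m and z of roller_grey in the frame of groove1 between -0.005 and 0.005 m and angle between the y axis of roller_grey and the y axis of locker, either way round below 0.12 rad) or (x of roller_grey in the frame of groove2 between -0.006 and 0.006 m and y of roller_grey in the frame of groove2 between -0.018 and 0.018 m and z of roller_grey in the frame of groove2 between -0.005 and 0.005 m and angle between the y axis of roller_grey and the y axis of locker, either way round below 0.12 rad) or (x of roller_grey in the frame of groove3 between -0.006 and 0.006 m and y of roller_grey in the frame of groove3 between -0.018 and 0.018 m and z of roller_grey in the frame of groove3 between -0.005 and 0.005 m and angle between the y axis of roller_grey and the y axis of locker, either way round below 0.12 rad)) and linear speed of each of roller_red, roller_yellow, roller_green, roller_grey below 0.03 m/s); the robot touches nothing.
It fails at once if a bystander is moved by more than 60 mm (distance of any of ink_jar, white_bottle, yellow_bottle, glue_bottle, glove_box, tape_roll, paint_brush from where it was at the start of the episode above 0.06 m).
Of roller_red, roller_yellow, roller_green, roller_grey only 3 to 4 are there at a start; the rules pass over those that are not, and their reading is None.
At some moment in a run one of roller_red, roller_yellow, roller_green, roller_grey may be knocked a few centimetres aside while the robot is not near it.
Once in a run the grip may slacken for a moment while it holds something.
It also fails if it takes over 200 s, if anything falls off the work surface, if the arm or the gripper's body presses on something with over 40 N, if the wrist force passes 120 N, or if a joint passes its speed limit or range.

## Working session

There is one attempt and no reset: what is moved stays moved. The work goes in short steps, Python scripts to look and compute and a tool call to move; the robot and the scene stay as the last step left them, time stands still between calls to the robot, and variables do not carry over. Pictures are saved under pics/ and viewed, and the job is handed in when it is done.

Besides the shell and the picture viewer there is one more tool, called after "Emit:" as name(argument=value, ...) on one line, values as JSON. send_rows: Moves the arm, as the interface text tells. Its arguments: {"type":"object","properties":{"dp":{"type":"array","items":{"type":"array","items":{"type":"number"}}},"angular":{"type":"array","items":{"type":"array","items":{"type":"number"}}},"gripper":{"type":"number"},"grip_force":{"type":"number"}},"required":["dp","angular"]}

```bash
ls; mkdir -p pics; python3 - <<'E'
from cell import *
import cv2
print(sense())
for n in ("scene","top","wrist"):
    im=capture(n); cv2.imwrite(f"pics/{n}0.png",im[:,:,::-1]); print(n,calibration(n))
E
```

```text
pics
{'t': 0.0, 'qpos': array([ 1.26828186e+00,  3.09003891e-01,  1.63521533e+00, -4.07521571e-05,
        1.19966947e+00, -6.96980132e-02]), 'qvel': array([-0.00081628, -0.00073308,  0.00043919,  0.00266297, -0.00217698,
        0.00052587]), 'joint_efforts': array([-2.72607322e-04, -4.15237069e+01, -2.76664656e+01,  1.44121545e-04,
        9.90670320e-03,  3.94978471e-06]), 'position': array([0.14398925, 0.60733699, 0.23003405]), 'orientation': array([ 2.4633616 ,  1.94759154, -0.00294323]), 'wrist_force': array([ 0.41558294,  0.23020168, -0.15197354]), 'moment': array([-0.00121833, -0.01141955, -0.04928196]), 'opening': 1.0004853067196577}
scene {'vertical_fov': 54.914707836517074, 'cx': 316.99525415809944, 'cy': 236.27433763949983, 'dist': array([-0.0102435,  0.       ,  0.       ,  0.       ,  0.       ]), 'extrinsics': array([[ 0.70017644,  0.53701131, -0.47050165,  1.1611471 ],
       [ 0.71395314, -0.5311327 ,  0.45625537, -0.55186903],
       [-0.00488452, -0.65537539, -0.75528752,  1.03982762],
       [ 0.        ,  0.        ,  0.        ,  1.        ]])}
top {'vertical_fov': 53.816219054822945, 'cx': 324.6038552554773, 'cy': 241.0423337303814, 'dist': array([-0.06848028,  0.        ,  0.        ,  0.        ,  0.        ]), 'extrinsics': array([[ 0.00769113, -0.99651632,  0.08304258,  0.46967774],
       [-0.99996693, -0.00744503,  0.00327283,  0.038872  ],
       [-0.00264317, -0.083065  , -0.99654063,  1.31908291],
       [ 0.        ,  0.        ,  0.        ,  1.        ]])}
wrist {'vertical_fov': 69.78151944635366, 'cx': 328.0479542959522, 'cy': 242.93727103375878, 'dist': array([-0.05652041,  0.        ,  0.        ,  0.        ,  0.        ]), 'extrinsics': array([[ 0.23205884,  0.93482457,  0.26879679,  0.07730968],
       [ 0.97269922, -0.22239122, -0.06632027,  0.62340486],
       [-0.00221977,  0.27684863, -0.96091098,  0.37308264],
       [ 0.        ,  0.        ,  0.        ,  1.        ]])}
```

View pics/scene0.png

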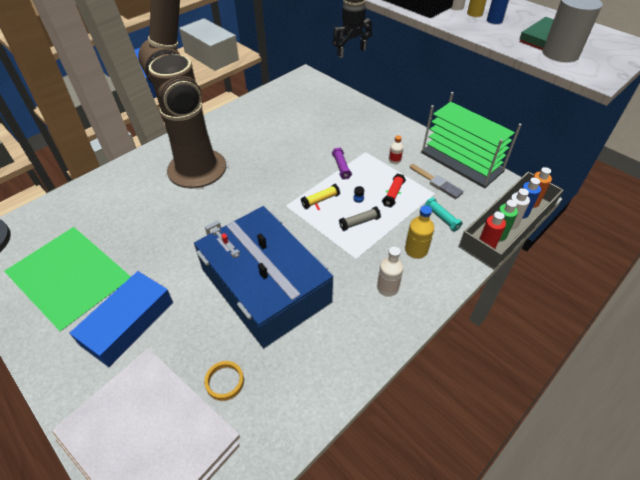

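View pics/top0.png

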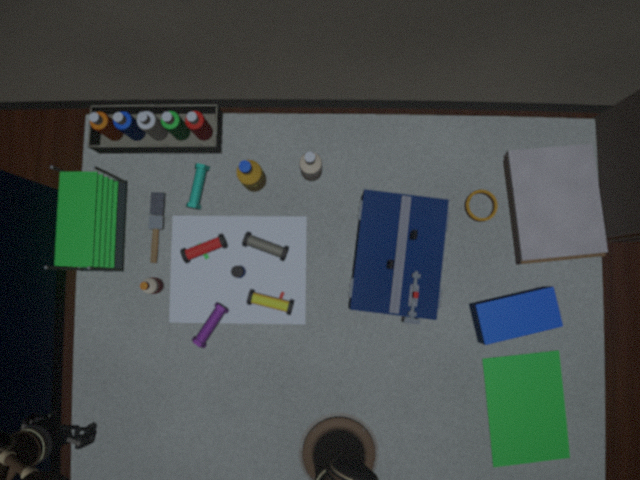

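View pics/wrist0.png

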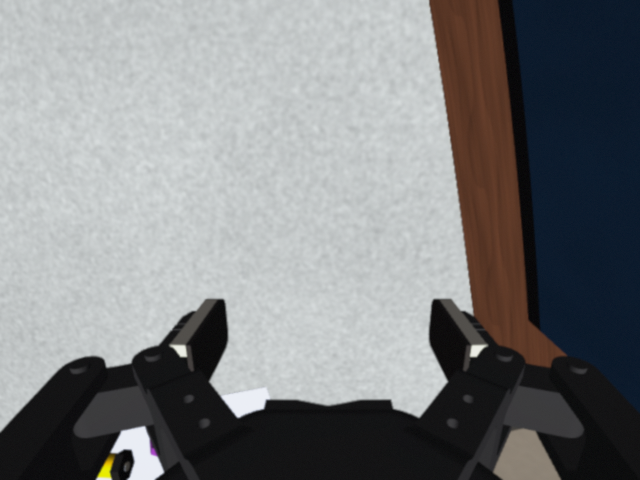

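```bash
cat > h.py <<'E'
from cell import *
import numpy as np, cv2
from scipy.spatial.transform import Rotation as Ro
np.set_printoptions(precision=4,suppress=True)
def K(c):
    f=240/np.tan(np.radians(c["vertical_fov"]/2))
    return np.array([[f,0,c["cx"]],[0,f,c["cy"]],[0,0,1]])
def ray(c,uv):
    uv=np.array(uv,float).reshape(-1,1,2)
    n=cv2.undistortPoints(uv,K(c),np.array(c["dist"])).reshape(-1,2)
    d=np.c_[n,np.ones(len(n))]@c["extrinsics"][:3,:3].T
    return c["extrinsics"][:3,3],d/np.linalg.norm(d,axis=1)[:,None]
def onz(c,uv,z):
    o,d=ray(c,uv); return o+d*((z-o[2])/d[:,2])[:,None]
def tri(obs):  # list of (calib,uv)
    A=np.zeros((3,3));b=np.zeros(3);L=[]
    for c,uv in obs:
        o,d=ray(c,uv);d=d[0];P=np.eye(3)-np.outer(d,d);A+=P;b+=P@o;L.append((P,o))
    x=np.linalg.solve(A,b)
    return x,[round(1000*np.linalg.norm(P@(x-o)),1) for P,o in L]
def proj(c,p):
    E=np.linalg.inv(c["extrinsics"])
    r,_=cv2.projectPoints(np.array(p,float).reshape(-1,1,3),cv2.Rodrigues(E[:3,:3])[0],E[:3,3],K(c),np.array(c["dist"]))
    return r.reshape(-1,2)
def pose():
    s=sense(); return s["position"],Ro.from_rotvec(s["orientation"])
def snap(n,name):
    c=calibration(n); im=capture(n)[:,:,::-1].copy(); cv2.imwrite(f"pics/{name}.png",im); np.save(f"pics/{name}.npy",c,allow_pickle=True); return c,im
def load(name):
    return np.load(f"pics/{name}.npy",allow_pickle=True).item(),cv2.imread(f"pics/{name}.png")
def crop(im,x0,y0,x1,y1,s,name):
    cv2.imwrite(f"pics/{name}.png",cv2.resize(im[y0:y1,x0:x1],None,fx=s,fy=s,interpolation=cv2.INTER_CUBIC))
def downR(yaw): # tool z down, tool x at yaw in world
    x=np.array([np.cos(yaw),np.sin(yaw),0]);z=np.array([0,0,-1.]);return Ro.from_matrix(np.c_[x,np.cross(z,x),z])
def go(p,R):  # report moves to target pose: turn first (about TCP), then shift in tool axes AFTER the turn
    p0,R0=pose(); rv=np.degrees((R0.inv()*R).as_rotvec())
    print("turn deg",rv.round(2),"| shift mm in cur axes",(1000*R0.inv().apply(np.array(p)-p0)).round(1),"| in target axes",(1000*R.inv().apply(np.array(p)-p0)).round(1))
def st():
    s=sense(); print("t",round(s["t"],2),"p",s["position"],"F",s["wrist_force"].round(1),"op",round(s["opening"],3),"z",Ro.from_rotvec(s["orientation"]).apply([0,0,1]).round(3),"x",Ro.from_rotvec(s["orientation"]).apply([1,0,0]).round(3),"q",s["qpos"].round(2))
E
python3 - <<'E'
from h import *
for n in("scene","top"):
    np.save(f"pics/{n}0.npy",calibration(n),allow_pickle=True)
c,im=load("scene0"); crop(im,180,190,350,350,4.6,"s_c")
c,im=load("top0"); crop(im,330,180,470,330,4,"t_c"); crop(im,130,200,330,350,4,"t_r")
E
```

```text
(no output)
```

View pics/s_c.png

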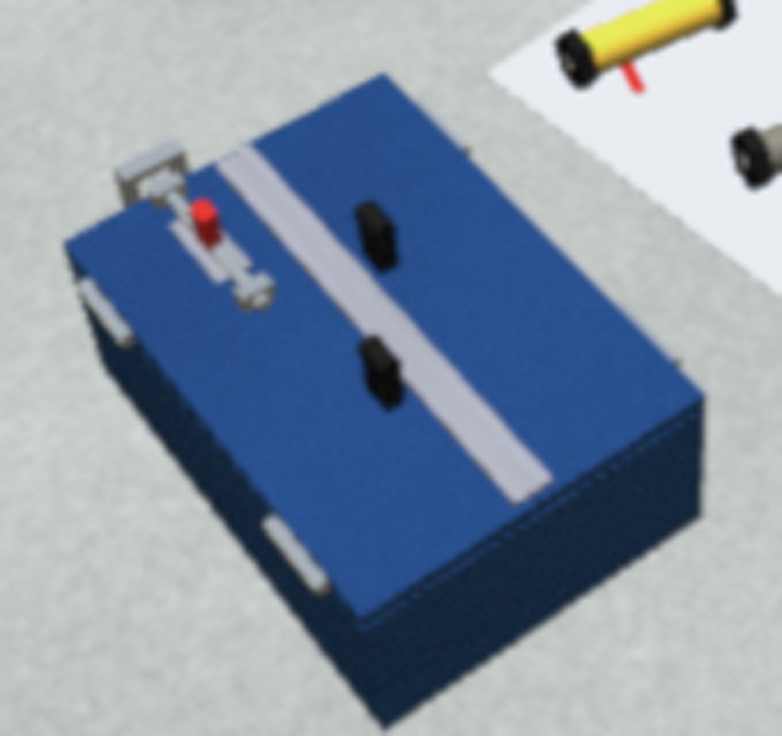

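View pics/t_c.png

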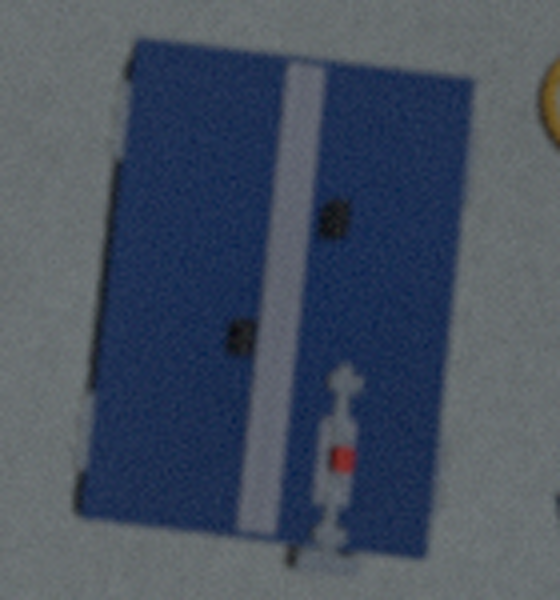

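View pics/t_r.png

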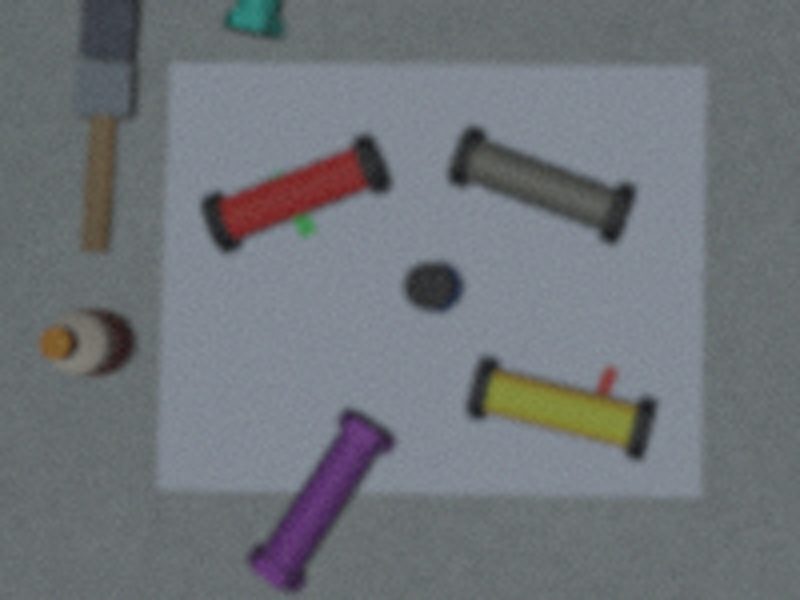

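```bash
python3 - <<'E'
from h import *
ct,_=load("top0");cs,_=load("scene0")
T=lambda x,y:(330+x/4,180+y/4)
S=lambda x,y:(180+x/4.6,190+y/4.6)
pts={"mm":((427,555),(68,242)),"mp":((80,515),(385,75)),"pp":((135,40),(702,398)),"pm":((472,78),(360,618)),
"tabtop":((343,459),(205,208)),"pa":((240,337),(375,215)),"pp_":((335,218),(375,350))}
C={}
for k,(t,s) in pts.items():
    x,e=tri([(ct,T(*t)),(cs,S(*s))]);C[k]=x
    print(k,x,e,"top@.12",onz(ct,T(*t),.12)[0],"scene@.12",onz(cs,S(*s),.12)[0])
c=np.mean([C[k] for k in("mm","mp","pp","pm")],0);ux=(C["pp"]+C["pm"]-C["mm"]-C["mp"])/2;uy=(C["pp"]+C["mp"]-C["mm"]-C["pm"])/2
print(c,np.linalg.norm(ux),np.linalg.norm(uy),np.degrees(np.arctan2(ux[1],ux[0])),np.degrees(np.arctan2(-uy[0],uy[1])))
E
```

```text
mm [ 0.3764 -0.2398  0.1188] [np.float64(2.5), np.float64(2.5)] top@.12 [ 0.375  -0.2416  0.12  ] scene@.12 [ 0.3793 -0.2385  0.12  ]
mp [ 0.3992 -0.0221  0.1148] [np.float64(0.8), np.float64(0.8)] top@.12 [ 0.399  -0.0225  0.12  ] scene@.12 [ 0.4041 -0.0245  0.12  ]
pp [ 0.704  -0.0569  0.1122] [np.float64(0.7), np.float64(0.7)] top@.12 [ 0.702  -0.0568  0.12  ] scene@.12 [ 0.7083 -0.0605  0.12  ]
pm [ 0.6804 -0.2748  0.1155] [np.float64(0.6), np.float64(0.6)] top@.12 [ 0.6793 -0.2741  0.12  ] scene@.12 [ 0.6832 -0.2757  0.12  ]
tabtop [ 0.437  -0.1815  0.1505] [np.float64(1.7), np.float64(1.7)] top@.12 [ 0.4351 -0.1886  0.12  ] scene@.12 [ 0.4135 -0.1675  0.12  ]
pa [ 0.511  -0.1185  0.154 ] [np.float64(0.6), np.float64(0.6)] top@.12 [ 0.5118 -0.1235  0.12  ] scene@.12 [ 0.4864 -0.1014  0.12  ]
pp_ [ 0.5843 -0.1784  0.1552] [np.float64(0.4), np.float64(0.4)] top@.12 [ 0.5881 -0.1846  0.12  ] scene@.12 [ 0.5611 -0.1639  0.12  ]
[ 0.54   -0.1484  0.1153] 0.30643633278929244 0.219115414877528 -6.535147697562109 -6.07722741996147
```

```bash
python3 - <<'E'
from h import *
st(); go([.46,-.15,.33],downR(np.radians(83.7)))
E
```

```text
t 0.15 p [0.144  0.6075 0.2303] F [ 0.  -0.3 -0.3] op 1.0 z [-0.001 -0.002 -1.   ] x [ 0.231  0.973 -0.002] q [ 1.27  0.31  1.63  0.    1.2  -0.07]
turn deg [-0.01  0.11 -7.04] | shift mm in cur axes [-664.4  482.2  -98.6] | in target axes [-718.3  397.2  -99.7]
```

Emit:
send_rows(dp=[[0, 0, 0], [-30, 16, -5], [-37, 20, -6], [-37, 20, -6], [-37, 20, -6], [-37, 20, -6], [-37, 20, -6], [-37, 20, -6], [-37, 20, -6], [-37, 20, -6], [-37, 20, -6], [-37, 20, -6]], angular=[[0, 0, -7.0], [0, 0, 0], [0, 0, 0], [0, 0, 0], [0, 0, 0], [0, 0, 0], [0, 0, 0], [0, 0, 0], [0, 0, 0], [0, 0, 0], [0, 0, 0], [0, 0, 0]])

```text
t: 1.35
position: [0.3148, 0.1851, 0.2964]
orientation: [2.34, 2.096, 0.001]
wrist_force: [1.0, 1.0, 0.4]
opening: 0.999
```

Emit:
send_rows(dp=[[-37, 20, -5], [-37, 20, -5], [-37, 20, -5], [-37, 20, -5], [-37, 20, -5], [-37, 20, -5], [-37, 20, -5], [-37, 20, -5], [-22, 21, 0], [0, 0, 0]], angular=[[0, 0, 0], [0, 0, 0], [0, 0, 0], [0, 0, 0], [0, 0, 0], [0, 0, 0], [0, 0, 0], [0, 0, 0], [0, 0, 0], [0, 0, 0]])

```text
t: 2.35
position: [0.4608, -0.1523, 0.3359]
orientation: [2.344, 2.09, -0.001]
wrist_force: [-0.3, 0.3, -0.7]
opening: 0.999
```

```bash
python3 - <<'E'
from h import *
st(); snap("wrist","w1"); snap("scene","s1")
E
```

```text
t 2.35 p [ 0.4608 -0.1523  0.3359] F [-0.3  0.3 -0.7] op 0.999 z [ 0.    -0.001 -1.   ] x [ 0.114  0.993 -0.001] q [-0.41 -0.05  1.83 -0.    1.37 -1.86]
```

View pics/w1.png

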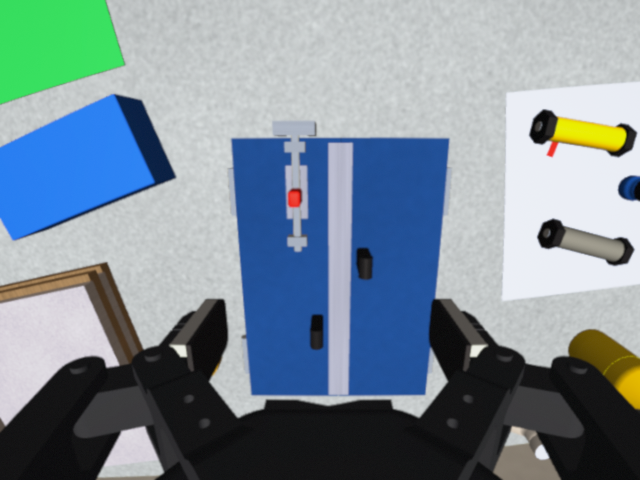

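```bash
python3 - <<'E'
from h import *
c,im=load("w1"); crop(im,220,110,460,410,2,"w1c")
hsv=cv2.cvtColor(im,cv2.COLOR_BGR2HSV)
m=((hsv[...,0]<8)|(hsv[...,0]>172))&(hsv[...,1]>150)&(hsv[...,2]>100)
m[:, :250]=0;m[:,350:]=0
ys,xs=np.where(m);print(xs.min(),xs.max(),ys.min(),ys.max(),np.median(hsv[m],axis=0))
crop(im,270,115,390,270,5,"w1d")
E
```

```text
288 300 190 206 [  2. 205. 235.]
```

View pics/w1d.png

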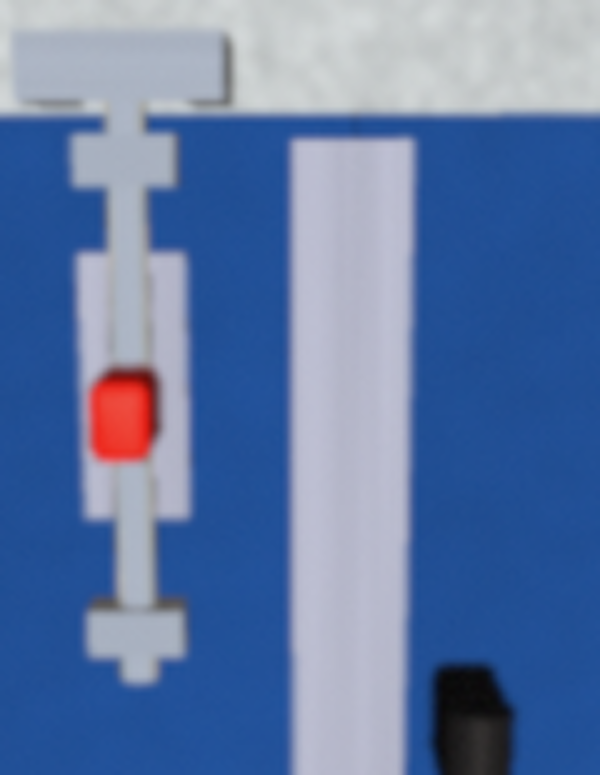

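View pics/w1c.png

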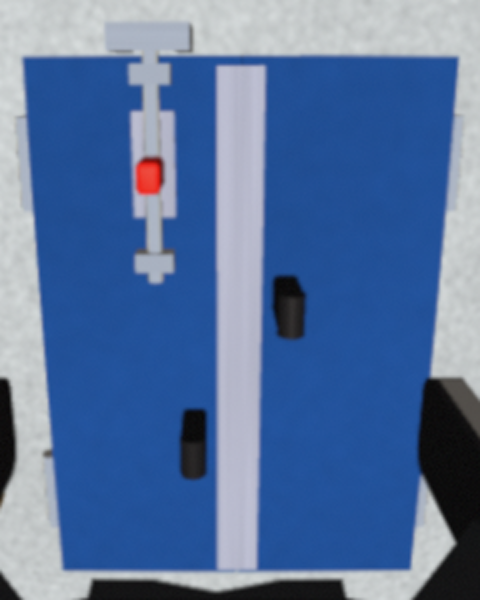

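```bash
python3 - <<'E'
from h import *
ct,_=load("top0");cs,_=load("scene0");cw,_=load("w1")
T=lambda x,y:(330+x/4,180+y/4)
S=lambda x,y:(180+x/4.6,190+y/4.6)
W=lambda x,y:(220+x/2,110+y/2)
pts={"mm":((427,555),(68,242),(23,57)),"mp":((80,515),(385,75),(458,56)),"pp":((135,40),(702,398),(410,569)),"pm":((472,78),(360,618),(64,570)),
"tabtop":((343,459),(205,208),(148.8,179)),"pa":((240,337),(375,215),(291,315)),"ppas":((335,218),(375,350),(194,455))}
C={}
for k,(t,s,w) in pts.items():
    x,e=tri([(ct,T(*t)),(cs,S(*s)),(cw,W(*w))]);h=.12 if len(k)==2 and k!="pa" else (.154 if k=="tabtop" else .161)
    C[k]=onz(cw,W(*w),h)[0]
    print(k,x,e,"tri tw",tri([(ct,T(*t)),(cw,W(*w))])[0],"sw",tri([(cs,S(*s)),(cw,W(*w))])[0],"w@h",C[k],"t",onz(ct,T(*t),h)[0])
c=np.mean([C[k] for k in("mm","mp","pp","pm")],0);ux=(C["pp"]+C["pm"]-C["mm"]-C["mp"])/2;uy=(C["pp"]+C["mp"]-C["mm"]-C["pm"])/2
print(c,np.linalg.norm(ux),np.linalg.norm(uy),np.degrees(np.arctan2(ux[1],ux[0])),np.degrees(np.arctan2(-uy[0],uy[1])))
th=np.arctan2(ux[1],ux[0])
Rl=np.array([[np.cos(th),-np.sin(th)],[np.sin(th),np.cos(th)]])
for k in C: print(k,(Rl.T@(C[k]-c)[:2]).round(4))
E
```

```text
mm [ 0.3761 -0.2403  0.119 ] [np.float64(1.8), np.float64(3.1), np.float64(1.2)] tri tw [ 0.3752 -0.2415  0.1195] sw [ 0.3767 -0.2396  0.1189] w@h [ 0.3755 -0.2412  0.12  ] t [ 0.375  -0.2416  0.12  ]
mp [ 0.3996 -0.0221  0.1153] [np.float64(1.1), np.float64(0.6), np.float64(0.5)] tri tw [ 0.3995 -0.0227  0.1182] sw [ 0.4001 -0.0217  0.1152] w@h [ 0.4    -0.0234  0.12  ] t [ 0.399  -0.0225  0.12  ]
pp [ 0.7057 -0.0581  0.1182] [np.float64(3.5), np.float64(1.8), np.float64(2.7)] tri tw [ 0.7018 -0.0581  0.1256] sw [ 0.7079 -0.0591  0.1192] w@h [ 0.7077 -0.0584  0.12  ] t [ 0.702  -0.0568  0.12  ]
pm [ 0.6816 -0.2752  0.1193] [np.float64(2.3), np.float64(1.1), np.float64(1.7)] tri tw [ 0.6782 -0.2731  0.126 ] sw [ 0.6831 -0.2758  0.12  ] w@h [ 0.6831 -0.2758  0.12  ] t [ 0.6793 -0.2741  0.12  ]
tabtop [ 0.4383 -0.1821  0.1524] [np.float64(2.3), np.float64(1.7), np.float64(1.5)] tri tw [ 0.4368 -0.1802  0.1688] sw [ 0.4399 -0.1821  0.1531] w@h [ 0.4393 -0.1828  0.154 ] t [ 0.4361 -0.1822  0.154 ]
pa [ 0.5127 -0.1199  0.1568] [np.float64(2.6), np.float64(0.9), np.float64(2.5)] tri tw [ 0.5116 -0.1201  0.1606] sw [ 0.5142 -0.1211  0.1582] w@h [ 0.5128 -0.1222  0.161 ] t [ 0.5103 -0.118   0.161 ]
ppas [ 0.5854 -0.1789  0.1577] [np.float64(1.7), np.float64(0.8), np.float64(1.3)] tri tw [ 0.5841 -0.178   0.1615] sw [ 0.5862 -0.1798  0.1584] w@h [ 0.5848 -0.1792  0.161 ] t [ 0.584  -0.1769  0.161 ]
[ 0.5416 -0.1497  0.12  ] 0.3096355280373881 0.2189825315972336 -6.4648457007783575 -6.452501856137925
mm [-0.1548 -0.1096]
mp [-0.1549  0.1096]
pp [0.1548 0.1094]
pm [ 0.1548 -0.1094]
tabtop [-0.0979 -0.0444]
pa [-0.0317  0.0241]
ppas [ 0.0463 -0.0245]
```

```bash
cat >> h.py <<'E'
LC=np.array([.5416,-.1497,0.]);TH=np.radians(-6.46)
RL=Ro.from_euler('z',TH)
def L(x,y,z): return LC+RL.apply([x,y,z])
E
python3 - <<'E'
from h import *
print(L(-.0979,-.0444,.132)); go(L(-.0979,-.0444,.132),downR(TH+np.pi/2))
E
```

```text
[ 0.4393 -0.1828  0.132 ]
turn deg [-0.12 -0.06  0.05] | shift mm in cur axes [-35.6 -15.5 203.5] | in target axes [-35.4 -15.8 203.5]
```

Emit:
send_rows(dp=[[-18, -8, 20], [-17.5, -7.7, 20], [0, 0, 30], [0, 0, 30], [0, 0, 30], [0, 0, 25], [0, 0, 10], [0, 0, 0], [0, 0, 0]], angular=[[0, 0, 0], [0, 0, 0], [0, 0, 0], [0, 0, 0], [0, 0, 0], [0, 0, 0], [0, 0, 0], [0, 0, 0], [0, 0, 0]], gripper=40, grip_force=30)

```text
t: 3.35
position: [0.4406, -0.1827, 0.1723]
orientation: [2.339, 2.095, 0.001]
wrist_force: [-0.2, 0.2, -0.2]
opening: 0.406
```

```bash
python3 - <<'E'
from h import *
st(); snap("wrist","w2");c,im=snap("scene","s2");crop(im,180,150,350,350,4,"s2c");go(L(-.0979,-.0444,.132),downR(TH+np.pi/2))
E
```

```text
t 3.35 p [ 0.4406 -0.1827  0.1723] F [-0.2  0.2 -0.2] op 0.406 z [ 0.001 -0.001 -1.   ] x [ 0.11   0.994 -0.001] q [-0.48  0.09  2.03  0.    1.02 -1.95]
turn deg [0.18 0.07 0.15] | shift mm in cur axes [ 0.3 -2.1 41. ] | in target axes [ 0.2 -2.  41. ]
```

View pics/w2.png

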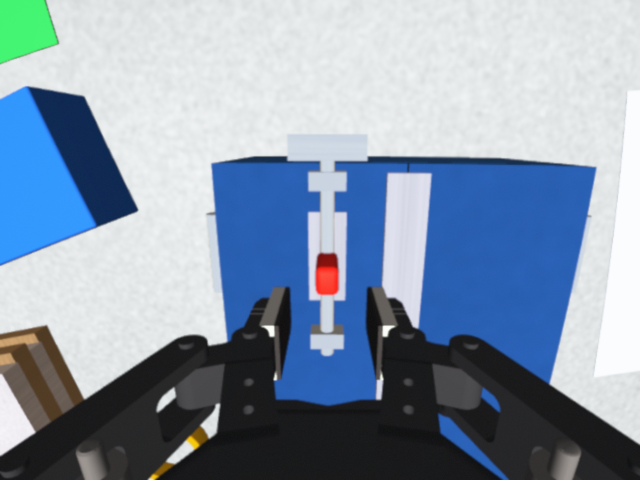

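View pics/s2c.png

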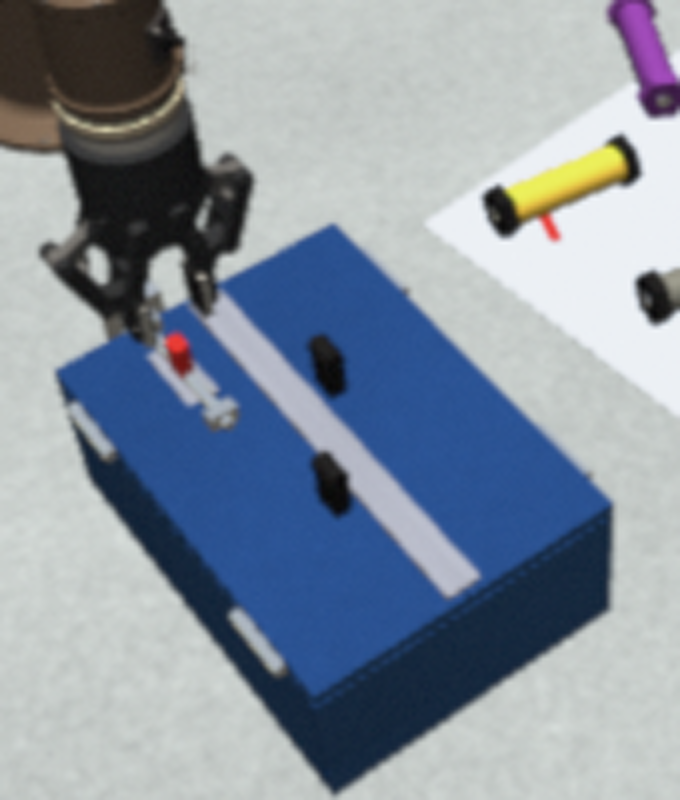

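Emit:
send_rows(dp=[[0, -2, 15], [0, 0, 15], [0, 0, 10], [0, 0, 0]], angular=[[0, 0, 0], [0, 0, 0], [0, 0, 0], [0, 0, 0]])

```text
t: 3.85
position: [0.4375, -0.1824, 0.1307]
orientation: [-2.34, -2.094, 0.001]
wrist_force: [-0.6, -0.4, -1.1]
opening: 0.396
```

Emit:
send_rows(dp=[[0, 0, 0], [0, 0, 0], [0, 0, 0], [0, 0, 0], [0, 0, 0], [0, 0, 0]], angular=[[0, 0, 0], [0, 0, 0], [0, 0, 0], [0, 0, 0], [0, 0, 0], [0, 0, 0]], gripper=0, grip_force=40)

```text
t: 4.45
position: [0.4388, -0.1832, 0.1322]
orientation: [2.339, 2.094, 0.001]
wrist_force: [-0.8, -0.3, 6.4]
opening: 0.126
```

```bash
python3 - <<'E'
from h import *
st(); c,im=snap("wrist","w3");crop(im,180,100,480,480,1.5,"w3c")
E
```

```text
t 4.45 p [ 0.4388 -0.1832  0.1322] F [-0.8 -0.3  6.4] op 0.126 z [ 0.002 -0.001 -1.   ] x [ 0.11   0.994 -0.001] q [-0.49  0.15  2.06 -0.    0.93 -1.95]
```

View pics/w3c.png

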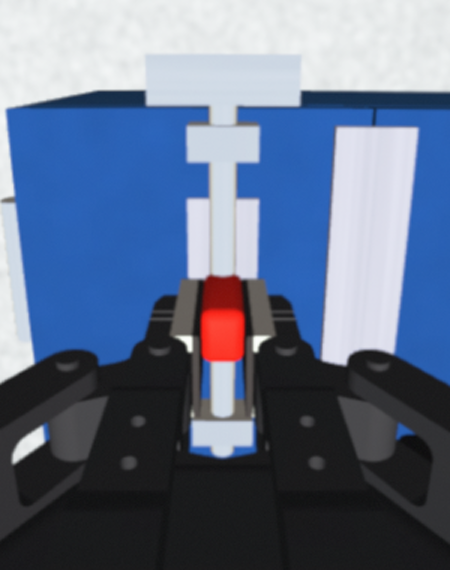

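Emit:
send_rows(dp=[[0, 4, 0], [0, 6, 0], [0, 6, 0], [0, 6, 0], [0, 5, 0], [0, 3, 0], [0, 1, 0], [0, 0, 0], [0, 0, 0]], angular=[[0, 0, 0], [0, 0, 0], [0, 0, 0], [0, 0, 0], [0, 0, 0], [0, 0, 0], [0, 0, 0], [0, 0, 0], [0, 0, 0]])

```text
t: 5.4
position: [0.4665, -0.1863, 0.1322]
orientation: [-2.337, -2.094, 0.007]
wrist_force: [-8.2, -1.2, 12.1]
opening: 0.132
```

```bash
python3 - <<'E'
from h import *
st(); c,im=snap("wrist","w4");crop(im,180,100,480,480,1.5,"w4c")
E
```

```text
t 5.4 p [ 0.4665 -0.1863  0.1322] F [-8.2 -1.2 12.1] op 0.132 z [-0.006  0.    -1.   ] x [ 0.109  0.994 -0.001] q [-0.46  0.2   1.99 -0.    0.95 -1.92]
```

View pics/w4c.png

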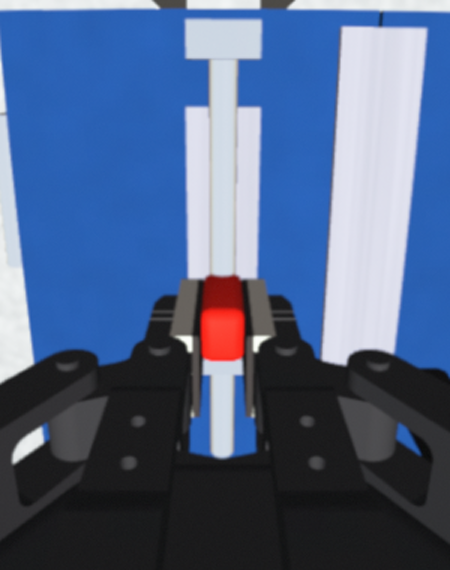

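Emit:
send_rows(dp=[[0, 2, 0], [0, 1, 0], [0, 0, 0], [0, 0, 0]], angular=[[0, 0, 0], [0, 0, 0], [0, 0, 0], [0, 0, 0]])

```text
t: 5.85
position: [0.4666, -0.1862, 0.1321]
orientation: [-2.332, -2.091, 0.013]
wrist_force: [-15.2, -0.8, 18.3]
opening: 0.135
```

```bash
python3 - <<'E'
from h import *
st()
E
```

```text
t 5.85 p [ 0.4666 -0.1862  0.1321] F [-15.2  -0.8  18.3] op 0.135 z [-0.013  0.001 -1.   ] x [ 0.109  0.994 -0.   ] q [-0.46  0.21  1.99 -0.01  0.96 -1.92]
```

Emit:
send_rows(dp=[[0, -3, 0], [0, 0, 0], [0, 0, 0], [0, 0, 0], [0, 0, -20], [0, 0, -30], [0, 0, -30], [0, 0, 0]], angular=[[0, 0, 0], [0, 0, 0], [0, 0, 0], [0, 0, 0], [0, 0, 0], [0, 0, 0], [0, 0, 0], [0, 0, 0]], gripper=50)

```text
t: 6.65
position: [0.4723, -0.1875, 0.2158]
orientation: [2.334, 2.09, 0.006]
wrist_force: [0.6, 0.3, 0.2]
opening: 0.501
```

```bash
python3 - <<'E'
from h import *
st(); go(L(-.0317,.0245,.20),downR(TH))
c,im=snap("wrist","w5")
E
```

```text
t 6.65 p [ 0.4723 -0.1875  0.2158] F [0.6 0.3 0.2] op 0.501 z [ 0.009 -0.004 -1.   ] x [ 0.11   0.994 -0.003] q [-0.46  0.09  1.93  0.    1.11 -1.92]
turn deg [ 0.55 -0.27 90.14] | shift mm in cur axes [69.9 32.9 15.9] | in target axes [ 32.9 -69.9  15.8]
```

View pics/w5.png

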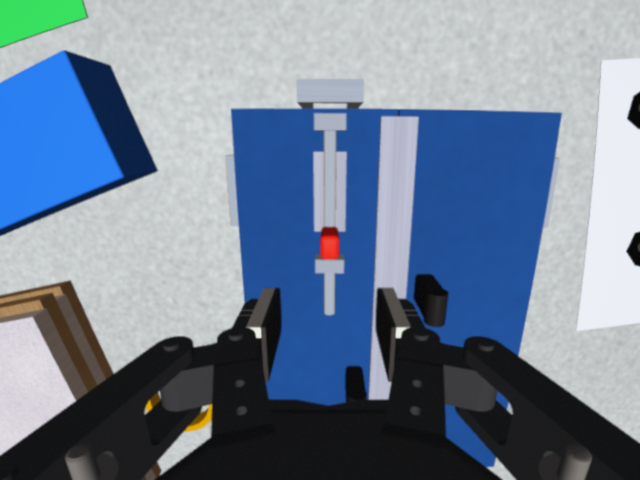

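Emit:
send_rows(dp=[[35, 16, 0], [35, 17, 0], [0, 0, 0], [0, 0, 0], [0, 0, 0], [0, 0, 0], [0, 0, 0], [0, 0, 0], [0, 0, 0], [0, 0, 0], [0, 0, 0], [0, 0, 0]], angular=[[0, 0, 0], [0, 0, 0], [0, 0, 8.5], [0, 0, 8.5], [0, 0, 8.5], [0, 0, 8.5], [0, 0, 8.5], [0, 0, 8.5], [0, 0, 8.5], [0, 0, 8.5], [0, 0, 8.5], [0, 0, 8.5]])

```text
t: 7.9
position: [0.5082, -0.1196, 0.2091]
orientation: [-3.14, 0.046, 0.005]
wrist_force: [1.3, 0.6, 0.1]
opening: 0.5
```

Emit:
send_rows(dp=[[0, 0, 0], [0, 0, 0]], angular=[[0, 0, 5], [0, 0, 0]])

```text
t: 8.1
position: [0.5083, -0.1197, 0.2094]
orientation: [-3.136, 0.173, 0.005]
wrist_force: [-0.1, -0.6, -0.8]
opening: 0.5
```

```bash
python3 - <<'E'
from h import *
st(); go(L(-.0317,.0245,.131),downR(TH))
c,im=snap("wrist","w6")
E
```

```text
t 8.1 p [ 0.5083 -0.1197  0.2094] F [-0.1 -0.6 -0.8] op 0.5 z [-0.003  0.001 -1.   ] x [ 0.994 -0.11  -0.003] q [-0.31  0.14  1.89  0.    1.12 -0.2 ]
turn deg [-0.04  0.18  0.14] | shift mm in cur axes [ 5.   1.7 78.4] | in target axes [ 4.8  1.6 78.4]
```

View pics/w6.png

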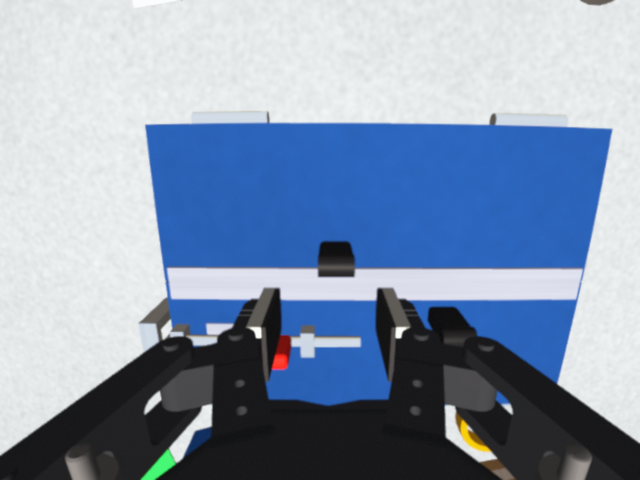

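```bash
python3 - <<'E'
from h import *
c,im=load("w6"); crop(im,300,220,380,300,7,"w6c")
x,e=tri([(c,(336.5,263.5)),(load("w1")[0],(365.5,267.5))]);print(x,e,(RL.inv().apply(x-LC)).round(4), onz(c,(336.5,263.5),.161))
E
```

```text
[ 0.5152 -0.1213  0.1535] [np.float64(0.6), np.float64(0.6)] [-0.0295  0.0253  0.1535] [[ 0.5149 -0.1182  0.161 ]]
```

View pics/w6c.png

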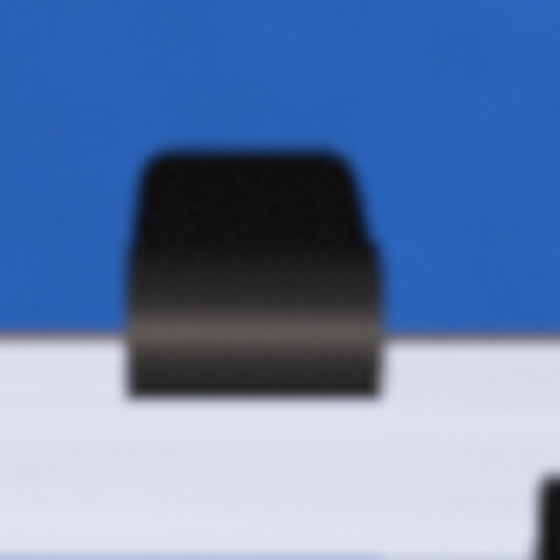

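Emit:
send_rows(dp=[[6, 1.5, 0], [0, 0, 20], [0, 0, 25], [0, 0, 20], [0, 0, 12], [0, 0, 0], [0, 0, 0]], angular=[[0, 0, 0], [0, 0, 0], [0, 0, 0], [0, 0, 0], [0, 0, 0], [0, 0, 0], [0, 0, 0]])

```text
t: 8.85
position: [0.5157, -0.1224, 0.1346]
orientation: [3.137, -0.173, 0.001]
wrist_force: [-0.3, -0.5, 1.1]
opening: 0.497
```

Emit:
send_rows(dp=[[0, 0, 0], [0, 0, 0], [0, 0, 0], [0, 0, 0], [0, 0, 0]], angular=[[0, 0, 0], [0, 0, 0], [0, 0, 0], [0, 0, 0], [0, 0, 0]], gripper=0, grip_force=40)

```text
t: 9.35
position: [0.5126, -0.1222, 0.1354]
orientation: [-3.137, 0.172, 0.009]
wrist_force: [-8.1, 0.3, 6.4]
opening: 0.25
```

```bash
python3 - <<'E'
from h import *
st(); c,im=snap("wrist","w7"); p,_=pose(); print(RL.inv().apply(p-LC))
E
```

```text
t 9.35 p [ 0.5126 -0.1222  0.1354] F [-8.1  0.3  6.4] op 0.25 z [-0.006  0.    -1.   ] x [ 0.994 -0.11  -0.006] q [-0.32  0.24  1.94 -0.    0.97 -0.2 ]
[-0.032   0.0241  0.1355]
```

View pics/w7.png

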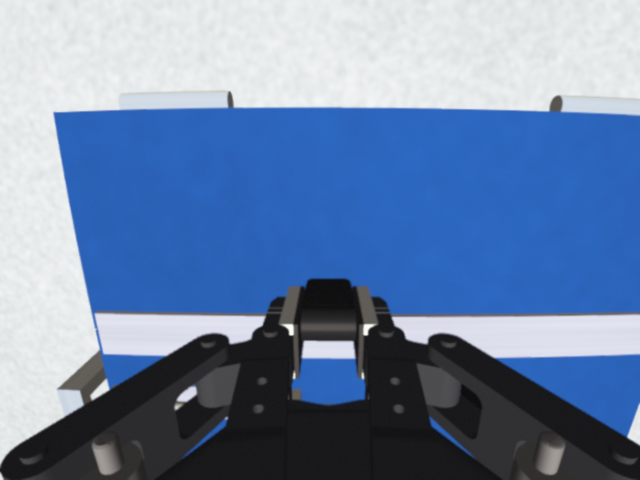

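```bash
python3 - <<'E'
import numpy as np
f=np.radians(np.arange(0,104,4.3)); f=np.radians(np.array([0,3]+list(range(7,104,4))))
for s in(1,):
    y=-85*np.cos(f)+33*np.sin(f);z=85*np.sin(f)+33*np.cos(f)
    Y=np.round(y-y[0],1);Z=np.round(z-z[0],1)
    r=[[0,float(round(-a,1)),float(round(-b,1))] for a,b in zip(np.diff(Y),np.diff(Z))]
    print(len(r),np.degrees(f[-1]));print(r[:12]);print(r[12:24]);print(r[24:])
E
```

```text
26 103.0
[[0, -1.8, -4.4], [0, -2.9, -5.7], [0, -3.2, -5.5], [0, -3.5, -5.3], [0, -4.0, -5.0], [0, -4.3, -4.7], [0, -4.5, -4.4], [0, -4.9, -4.1], [0, -5.2, -3.7], [0, -5.4, -3.3], [0, -5.6, -3.0], [0, -5.9, -2.6]]
[[0, -6.0, -2.1], [0, -6.1, -1.8], [0, -6.2, -1.3], [0, -6.3, -0.8], [0, -6.4, -0.4], [0, -6.3, -0.0], [0, -6.4, 0.5], [0, -6.3, 0.9], [0, -6.2, 1.3], [0, -6.1, 1.8], [0, -6.0, 2.2], [0, -5.8, 2.6]]
[[0, -5.6, 3.0], [0, -5.4, 3.4]]
```

Emit:
send_rows(dp=[[-2, -1.8, -4.4], [0, -2.9, -5.7], [0, -3.2, -5.5], [0, -3.5, -5.3], [0, -4.0, -5.0], [0, -4.3, -4.7], [0, 0, 0]], angular=[[0, 0, 0], [0, 0, 0], [0, 0, 0], [0, 0, 0], [0, 0, 0], [0, 0, 0], [0, 0, 0]])

```text
t: 10.1
position: [0.5149, -0.1015, 0.1652]
orientation: [-3.136, 0.173, 0.002]
wrist_force: [-2.1, 0.9, -5.7]
opening: 0.248
```

```bash
python3 - <<'E'
from h import *
st(); c,im=snap("wrist","w8");p,_=pose(); print(RL.inv().apply(p-LC)); c,im=snap("scene","s8");crop(im,150,120,380,350,2.6,"s8c")
E
```

```text
t 10.1 p [ 0.5149 -0.1015  0.1652] F [-2.1  0.9 -5.7] op 0.248 z [-0.001  0.001 -1.   ] x [ 0.994 -0.11  -0.001] q [-0.28  0.19  1.92  0.    1.03 -0.17]
[-0.0319  0.0448  0.1651]
```

View pics/w8.png

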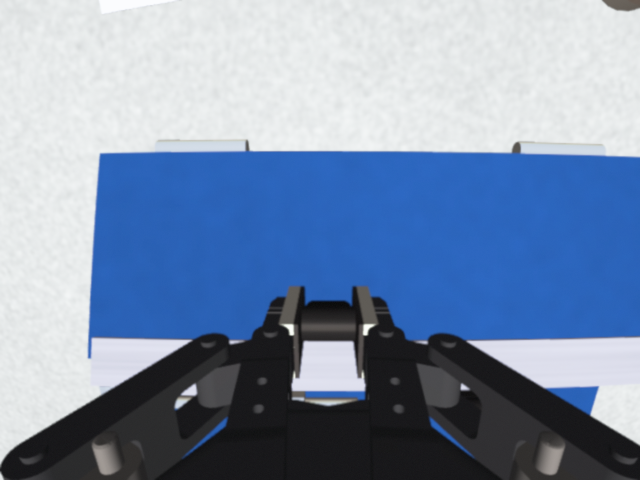

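View pics/s8c.png

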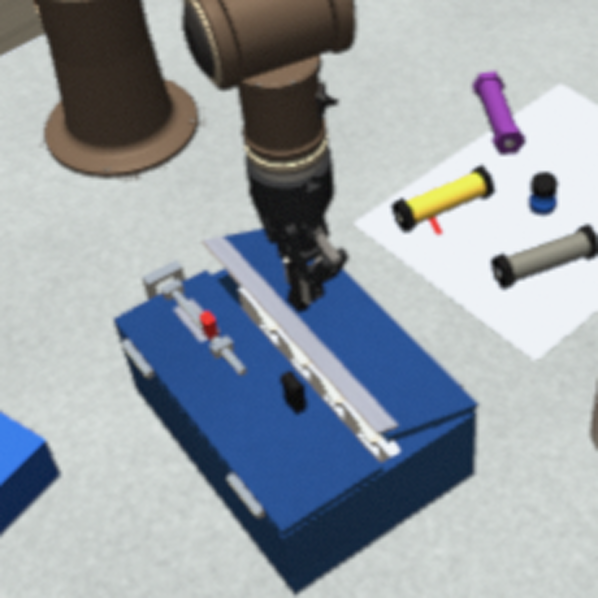

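Active leaf is lifting properly (23°), passive closed. Continue the arc.

Emit:
send_rows(dp=[[0, -4.5, -4.4], [0, -4.9, -4.1], [0, -5.2, -3.7], [0, -5.4, -3.3], [0, -5.6, -3.0], [0, -5.9, -2.6], [0, -6.0, -2.1], [0, -6.1, -1.8], [0, -6.2, -1.3], [0, -6.3, -0.8], [0, 0, 0]], angular=[[0, 0, 0], [0, 0, 0], [0, 0, 0], [0, 0, 0], [0, 0, 0], [0, 0, 0], [0, 0, 0], [0, 0, 0], [0, 0, 0], [0, 0, 0], [0, 0, 0]])

```text
t: 11.3
position: [0.5212, -0.0463, 0.1929]
orientation: [3.136, -0.172, -0.001]
wrist_force: [-6.0, -3.1, -2.8]
opening: 0.245
```

```bash
python3 - <<'E'
from h import *
st(); p,_=pose(); print(RL.inv().apply(p-LC)); c,im=snap("scene","s9");crop(im,150,120,380,350,2.6,"s9c")
E
```

```text
t 11.3 p [ 0.5212 -0.0463  0.1929] F [-6.  -3.1 -2.8] op 0.245 z [-0.001 -0.001 -1.   ] x [ 0.994 -0.109 -0.001] q [-0.17  0.16  1.91 -0.    1.08 -0.06]
[-0.0319  0.1005  0.1929]
```

View pics/s9c.png

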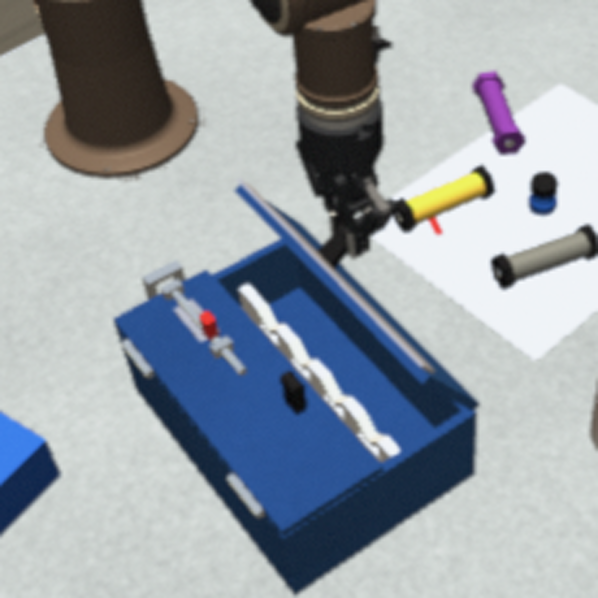

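Emit:
send_rows(dp=[[0, -6.4, -0.4], [0, -6.3, 0], [0, -6.4, 0.5], [0, -6.3, 0.9], [0, -6.2, 1.3], [0, -6.1, 1.8], [0, -6.0, 2.2], [0, -5.8, 2.6], [0, -5.6, 3.0], [0, -5.4, 3.4], [0, 0, 0]], angular=[[0, 0, 0], [0, 0, 0], [0, 0, 0], [0, 0, 0], [0, 0, 0], [0, 0, 0], [0, 0, 0], [0, 0, 0], [0, 0, 0], [0, 0, 0], [0, 0, 0]])

```text
t: 12.45
position: [0.5283, 0.0159, 0.1792]
orientation: [-3.133, 0.174, 0.001]
wrist_force: [-7.2, 2.3, 5.3]
opening: 0.244
```

```bash
python3 - <<'E'
from h import *
st(); p,_=pose(); print(RL.inv().apply(p-LC)); c,im=snap("scene","s10");crop(im,150,120,380,350,2.6,"s10c")
E
```

```text
t 12.45 p [0.5283 0.0159 0.1792] F [-7.2  2.3  5.3] op 0.244 z [-0.     0.003 -1.   ] x [ 0.994 -0.11  -0.001] q [-0.05  0.18  1.91  0.    1.05  0.05]
[-0.0319  0.163   0.1792]
```

View pics/s10c.png

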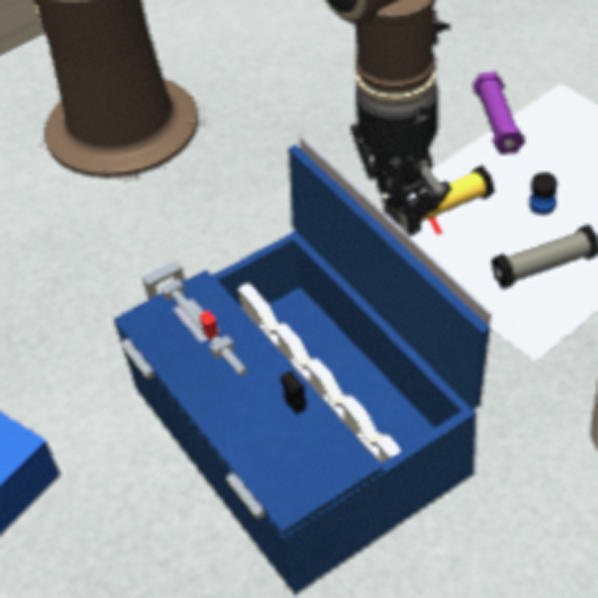

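Emit:
send_rows(dp=[[0, 0, 0], [0, 0, 0], [0, 0, 0], [0, 0, 0], [0, 0, -15], [0, 0, -25], [0, 0, -25], [0, 0, -20], [0, 0, 0]], angular=[[0, 0, 0], [0, 0, 0], [0, 0, 0], [0, 0, 0], [0, 0, 0], [0, 0, 0], [0, 0, 0], [0, 0, 0], [0, 0, 0]], gripper=50)

```text
t: 13.4
position: [0.531, 0.0133, 0.2654]
orientation: [-3.136, 0.174, -0.013]
wrist_force: [0.2, 0.6, -0.0]
opening: 0.498
```

```bash
python3 - <<'E'
from h import *
st(); go(L(.0463,-.0245,.265),downR(TH)); c,im=snap("scene","s11");crop(im,150,120,380,350,2.6,"s11c")
E
```

```text
t 13.4 p [0.531  0.0133 0.2654] F [ 0.2  0.6 -0. ] op 0.498 z [ 0.008 -0.    -1.   ] x [ 0.994 -0.111  0.008] q [-0.06  0.09  1.82  0.    1.22  0.05]
turn deg [-0.04 -0.46  0.1 ] | shift mm in cur axes [ 74.8 185.4   0.8] | in target axes [ 75.1 185.3   0.4]
```

View pics/s11c.png

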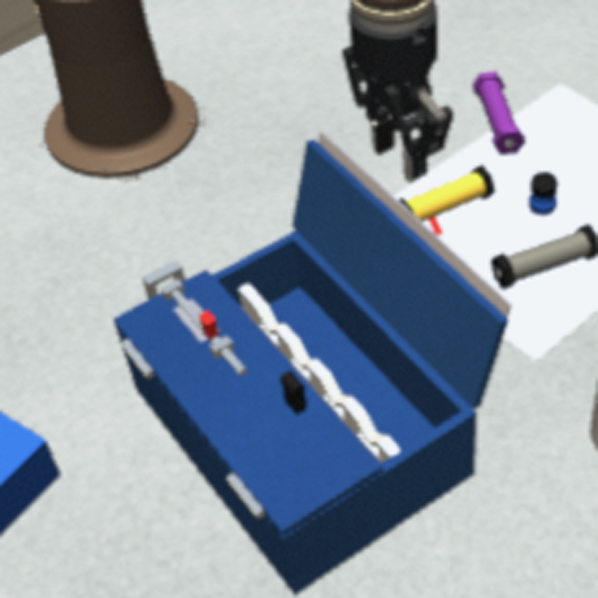

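Emit:
send_rows(dp=[[5, 10, -15], [12, 30, 0], [14, 36, 0], [14, 36, 0], [14, 36, 0], [10, 25, 0], [5, 12, 15], [0, 0, 20], [0, 0, 0]], angular=[[0, 0, 0], [0, 0, 0], [0, 0, 0], [0, 0, 0], [0, 0, 0], [0, 0, 0], [0, 0, 0], [0, 0, 0], [0, 0, 0]])

```text
t: 14.35
position: [0.5779, -0.1772, 0.2356]
orientation: [-3.133, 0.174, 0.016]
wrist_force: [0.1, 1.0, 0.2]
opening: 0.503
```

```bash
python3 - <<'E'
from h import *
st(); go(L(.0463,-.0245,.132),downR(TH)); c,im=snap("wrist","w11")
E
```

```text
t 14.35 p [ 0.5779 -0.1772  0.2356] F [0.1 1.  0.2] op 0.503 z [-0.01   0.004 -1.   ] x [ 0.994 -0.111 -0.01 ] q [-0.37  0.27  1.67  0.    1.21 -0.26]
turn deg [-0.19  0.58  0.08] | shift mm in cur axes [  8.2   1.6 103.5] | in target axes [  7.2   1.3 103.6]
```

View pics/w11.png

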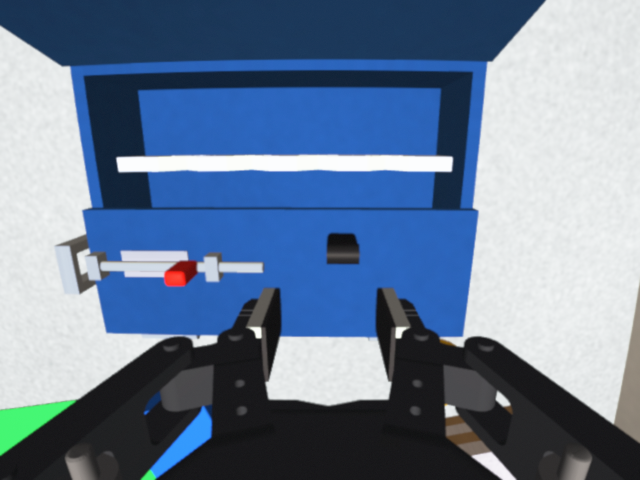

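```bash
python3 - <<'E'
from h import *
c,im=load("w11")
x=onz(c,(343,252),.158)[0];print(x,RL.inv().apply(x-LC)); go(L(.0463,-.0245,.132),downR(TH))
x,e=tri([(c,(343,252)),(load("w1")[0],(317,337.5))]);print(x,e,(RL.inv().apply(x-LC)).round(4))
E
```

```text
[ 0.5886 -0.1782  0.158 ] [ 0.0499 -0.023   0.158 ]
turn deg [-0.14  0.42  0.12] | shift mm in cur axes [  6.9   1.6 105.5] | in target axes [  6.2   1.4 105.6]
[ 0.5887 -0.1797  0.1542] [np.float64(0.3), np.float64(0.3)] [ 0.0502 -0.0245  0.1542]
```

Emit:
send_rows(dp=[[8, 1.5, 10], [0, 0, 25], [0, 0, 25], [0, 0, 25], [0, 0, 15], [0, 0, 3], [0, 0, 0], [0, 0, 0]], angular=[[0, 0, 0], [0, 0, 0], [0, 0, 0], [0, 0, 0], [0, 0, 0], [0, 0, 0], [0, 0, 0], [0, 0, 0]])

```text
t: 15.2
position: [0.5904, -0.1813, 0.1402]
orientation: [3.136, -0.173, 0.004]
wrist_force: [-0.3, 0.1, -0.6]
opening: 0.501
```

```bash
python3 - <<'E'
from h import *
st(); p,_=pose(); print(RL.inv().apply(p-LC)); c,im=snap("wrist","w12")
E
```

```text
t 15.2 p [ 0.5904 -0.1813  0.1402] F [-0.3  0.1 -0.6] op 0.501 z [ 0.003 -0.001 -1.   ] x [ 0.994 -0.11   0.003] q [-0.37  0.39  1.72  0.    1.03 -0.26]
[ 0.0521 -0.0259  0.1402]
```

View pics/w12.png

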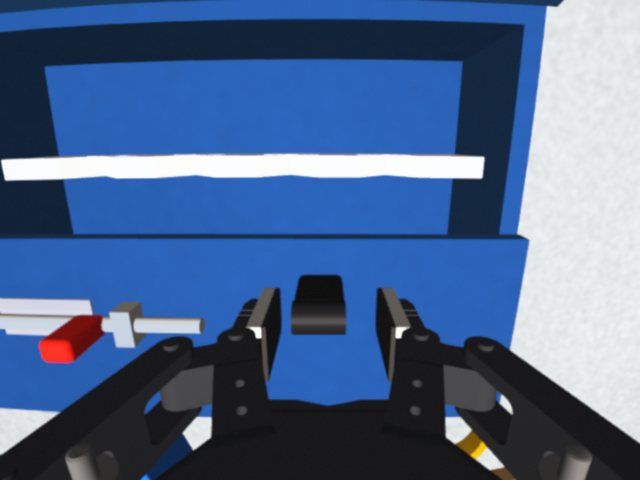

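Emit:
send_rows(dp=[[-4, -1, 5], [0, 0, 0]], angular=[[0, 0, 0], [0, 0, 0]])

```text
t: 15.45
position: [0.5846, -0.1793, 0.1337]
orientation: [-3.137, 0.174, 0.001]
wrist_force: [-0.3, -0.3, -0.6]
opening: 0.504
```

Emit:
send_rows(dp=[[0, 0, 0], [0, 0, 0], [0, 0, 0], [0, 0, 0], [0, 0, 0]], angular=[[0, 0, 0], [0, 0, 0], [0, 0, 0], [0, 0, 0], [0, 0, 0]], gripper=0)

```text
t: 15.95
position: [0.5865, -0.1798, 0.1342]
orientation: [3.136, -0.174, 0.005]
wrist_force: [4.7, -0.1, -0.6]
opening: 0.242
```

```bash
python3 - <<'E'
from h import *
st(); p,_=pose(); print(RL.inv().apply(p-LC))
E
```

```text
t 15.95 p [ 0.5865 -0.1798  0.1342] F [ 4.7 -0.1 -0.6] op 0.242 z [ 0.003 -0.001 -1.   ] x [ 0.994 -0.111  0.003] q [-0.37  0.39  1.74  0.    1.01 -0.26]
[ 0.048  -0.0248  0.1342]
```

Emit:
send_rows(dp=[[1, 1.8, -4.4], [0, 2.9, -5.7], [0, 3.2, -5.5], [0, 3.5, -5.3], [0, 4.0, -5.0], [0, 4.3, -4.7], [0, 0, 0]], angular=[[0, 0, 0], [0, 0, 0], [0, 0, 0], [0, 0, 0], [0, 0, 0], [0, 0, 0], [0, 0, 0]])

```text
t: 16.65
position: [0.5843, -0.1992, 0.1632]
orientation: [-3.136, 0.175, -0.001]
wrist_force: [6.0, -0.7, -5.9]
opening: 0.246
```

```bash
python3 - <<'E'
from h import *
st(); p,_=pose(); print(RL.inv().apply(p-LC)); c,im=snap("scene","s12");crop(im,150,120,380,350,2.6,"s12c")
E
```

```text
t 16.65 p [ 0.5843 -0.1992  0.1632] F [ 6.  -0.7 -5.9] op 0.246 z [ 0.001  0.001 -1.   ] x [ 0.994 -0.111  0.001] q [-0.4   0.36  1.71  0.    1.07 -0.29]
[ 0.048  -0.0443  0.1632]
```

View pics/s12c.png

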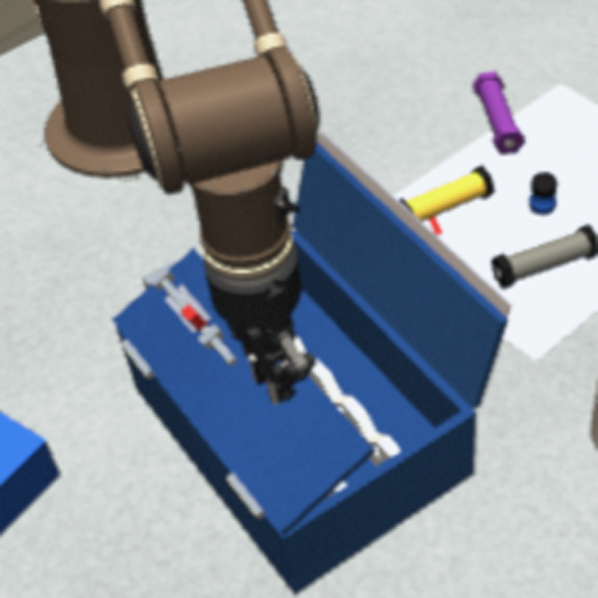

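Lifting well; continue.

Emit:
send_rows(dp=[[1, 4.5, -4.4], [0, 4.9, -4.1], [0, 5.2, -3.7], [0, 5.4, -3.3], [0, 5.6, -3.0], [0, 5.9, -2.6], [0, 6.0, -2.1], [0, 6.1, -1.8], [0, 6.2, -1.3], [0, 6.3, -0.8], [0, 0, 0]], angular=[[0, 0, 0], [0, 0, 0], [0, 0, 0], [0, 0, 0], [0, 0, 0], [0, 0, 0], [0, 0, 0], [0, 0, 0], [0, 0, 0], [0, 0, 0], [0, 0, 0]])

```text
t: 17.8
position: [0.5781, -0.2537, 0.1904]
orientation: [-3.133, 0.175, 0.004]
wrist_force: [1.4, 3.1, -1.4]
opening: 0.245
```

Emit:
send_rows(dp=[[0, 6.4, -0.4], [0, 6.3, 0], [0, 6.4, 0.5], [0, 6.3, 0.9], [0, 6.2, 1.3], [0, 6.1, 1.8], [0, 6.0, 2.2], [0, 5.8, 2.6], [0, 5.6, 3.0], [0, 5.4, 3.4], [0, 0, 0]], angular=[[0, 0, 0], [0, 0, 0], [0, 0, 0], [0, 0, 0], [0, 0, 0], [0, 0, 0], [0, 0, 0], [0, 0, 0], [0, 0, 0], [0, 0, 0], [0, 0, 0]])

```text
t: 18.9
position: [0.571, -0.3178, 0.1761]
orientation: [3.134, -0.174, -0.003]
wrist_force: [-5.8, -0.4, 5.2]
opening: 0.247
```

```bash
python3 - <<'E'
from h import *
st(); p,_=pose(); print(RL.inv().apply(p-LC)); c,im=snap("scene","s13");crop(im,150,120,380,350,2.6,"s13c")
E
```

```text
t 18.9 p [ 0.571  -0.3178  0.1761] F [-5.8 -0.4  5.2] op 0.247 z [-0.002 -0.003 -1.   ] x [ 0.994 -0.111 -0.001] q [-0.57  0.41  1.61 -0.    1.12 -0.46]
[ 0.0481 -0.1637  0.1761]
```

View pics/s13c.png

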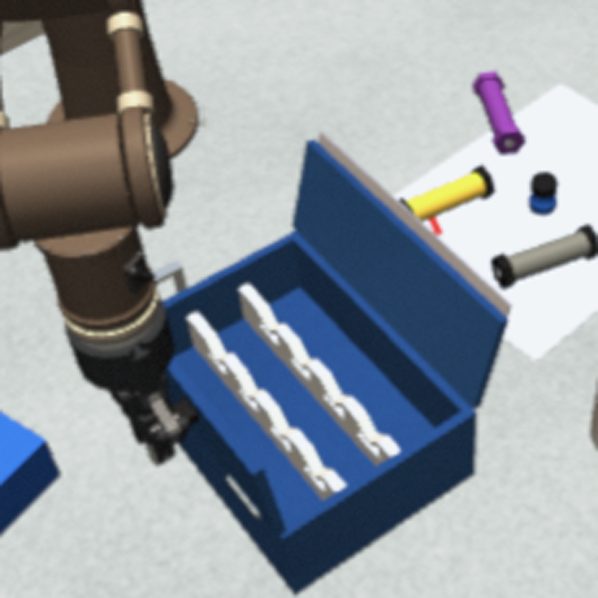

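Both leaves are past upright (pull at 103°). Release and rise.

Emit:
send_rows(dp=[[0, 0, 0], [0, 0, 0], [0, 0, 0], [0, 0, 0], [0, 0, -15], [0, 0, -30], [0, 0, -35], [0, 0, -35], [0, 0, -35], [0, 0, 0]], angular=[[0, 0, 0], [0, 0, 0], [0, 0, 0], [0, 0, 0], [0, 0, 0], [0, 0, 0], [0, 0, 0], [0, 0, 0], [0, 0, 0], [0, 0, 0]], gripper=60)

```text
t: 19.95
position: [0.5755, -0.3171, 0.3352]
orientation: [3.129, -0.173, 0.02]
wrist_force: [0.9, -0.7, 0.5]
opening: 0.603
```

```bash
python3 - <<'E'
from h import *
st(); snap("scene","s14"); c,im=snap("top","t14");crop(im,130,170,470,350,2.3,"t14c"); go(L(0.0,0.0,.33),downR(TH))
E
```

```text
t 19.95 p [ 0.5755 -0.3171  0.3352] F [ 0.9 -0.7  0.5] op 0.603 z [ 0.013 -0.008 -1.   ] x [ 0.994 -0.11   0.013] q [-0.57  0.29  1.45 -0.    1.39 -0.46]
turn deg [ 0.12 -0.23  0.14] | shift mm in cur axes [ -49.5 -161.4   -1.9] | in target axes [ -49.9 -161.3   -1.3]
```

View pics/s14.png

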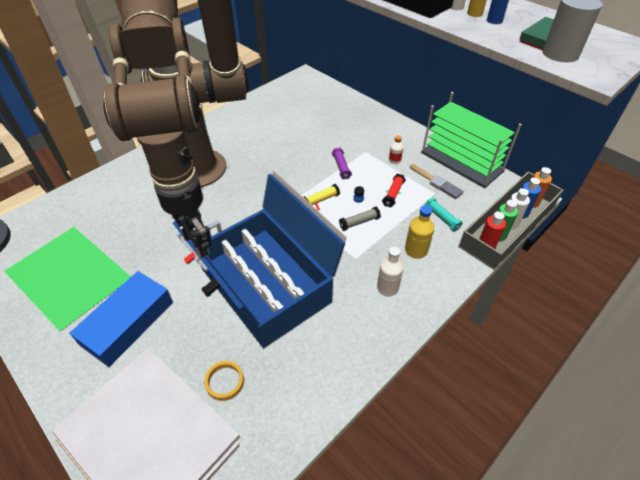

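View pics/t14c.png

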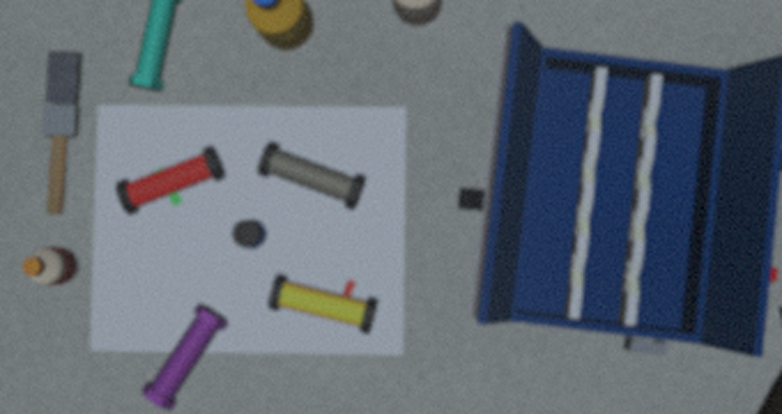

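Emit:
send_rows(dp=[[-9, -30, 0], [-11, -36, 0], [-11, -36, 0], [-11, -36, 0], [-8, -23, 0], [0, 0, 0]], angular=[[0, 0, 0], [0, 0, 0], [0, 0, 0], [0, 0, 0], [0, 0, 0], [0, 0, 0]])

```text
t: 20.65
position: [0.5386, -0.1464, 0.3243]
orientation: [-3.135, 0.168, 0.006]
wrist_force: [0.9, -0.1, 0.1]
opening: 0.6
```

```bash
python3 - <<'E'
from h import *
st(); snap("wrist","w15")
E
```

```text
t 20.65 p [ 0.5386 -0.1464  0.3243] F [ 0.9 -0.1  0.1] op 0.6 z [-0.004  0.002 -1.   ] x [ 0.994 -0.107 -0.004] q [-0.34  0.11  1.68  0.    1.35 -0.24]
```

View pics/w15.png

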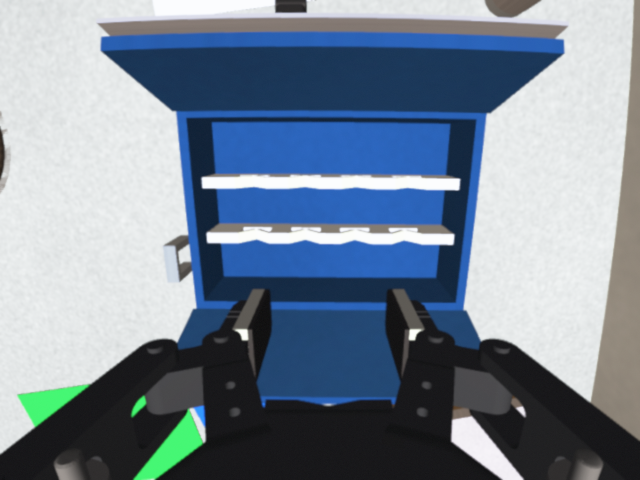

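```bash
python3 - <<'E'
from h import *
c,im=load("w15"); crop(im,195,165,470,255,2.9,"w15c")
for g in range(4): print(g,L(-.09+.06*g,0,.085), [proj(c,L(-.09+.06*g,y,.062))[0].round(1) for y in(-.038,-.026,.026,.038)], [proj(c,L(-.12+.06*g,y,.08))[0].round(1) for y in(-.038,-.026)])
E
```

```text
0 [ 0.4522 -0.1396  0.085 ] [array([256.6, 238.2]), array([256.1, 228.7]), array([253.9, 185.7]), array([253.4, 175.3])] [array([228.2, 242.1]), array([227.4, 232.2])]
1 [ 0.5118 -0.1463  0.085 ] [array([305.6, 238.5]), array([305.5, 228.9]), array([304.9, 185.8]), array([304.8, 175.4])] [array([279. , 242.4]), array([278.6, 232.5])]
2 [ 0.5714 -0.1531  0.085 ] [array([354.8, 238.7]), array([355. , 229.2]), array([356.1, 186. ]), array([356.4, 175.7])] [array([330.2, 242.7]), array([330.3, 232.7])]
3 [ 0.631  -0.1598  0.085 ] [array([403.8, 239. ]), array([404.4, 229.5]), array([407.2, 186.4]), array([407.8, 176.1])] [array([381.4, 242.9]), array([381.9, 233. ])]
```

View pics/w15c.png

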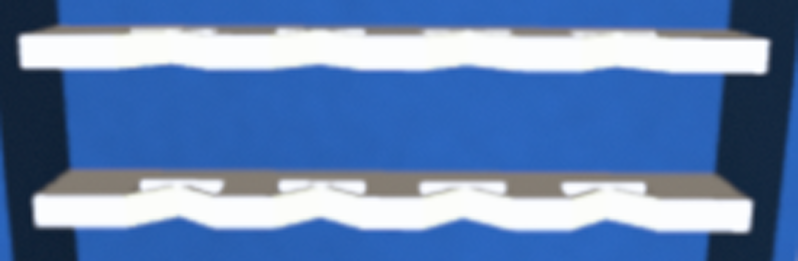

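```bash
python3 - <<'E'
from h import *
c,im=load("t14");cw,_=load("w15")
x,e=tri([(c,(130+657/2.3,170+75/2.3)),(cw,(195+733/2.9,165+187/2.9))]);print("rail +x end",RL.inv().apply(x-LC),e)
Q=lambda a,b:onz(c,(130+a/2.3,170+b/2.3),.019)[0].round(3)
for n,a in dict(red=(170,180),grey=(311,175),yel=(323,303),jar=(249,233),pur=(186,357)).items(): print(n,Q(*a))
go([.50,.25,.34],downR(np.radians(-6.46)))
E
```

```text
rail +x end [ 0.1491 -0.0351  0.0407] [np.float64(4.6), np.float64(4.6)]
red [0.555 0.377 0.019]
grey [0.563 0.207 0.019]
yel [0.41  0.19  0.019]
jar [0.493 0.28  0.019]
pur [0.345 0.353 0.019]
turn deg [-0.01  0.15  0.27] | shift mm in cur axes [ -82.  -391.7  -15.1] | in target axes [ -83.8 -391.3  -15.4]
```

```bash
python3 - <<'E'
from h import *
go([.49,.29,.34],downR(np.radians(-6.46)))
c,im=load("s14"); crop(im,200,200,350,350,5,"s14c")
E
```

```text
turn deg [-0.01  0.15  0.27] | shift mm in cur axes [ -96.3 -430.4  -15.1] | in target axes [ -98.3 -429.9  -15.4]
```

View pics/s14c.png

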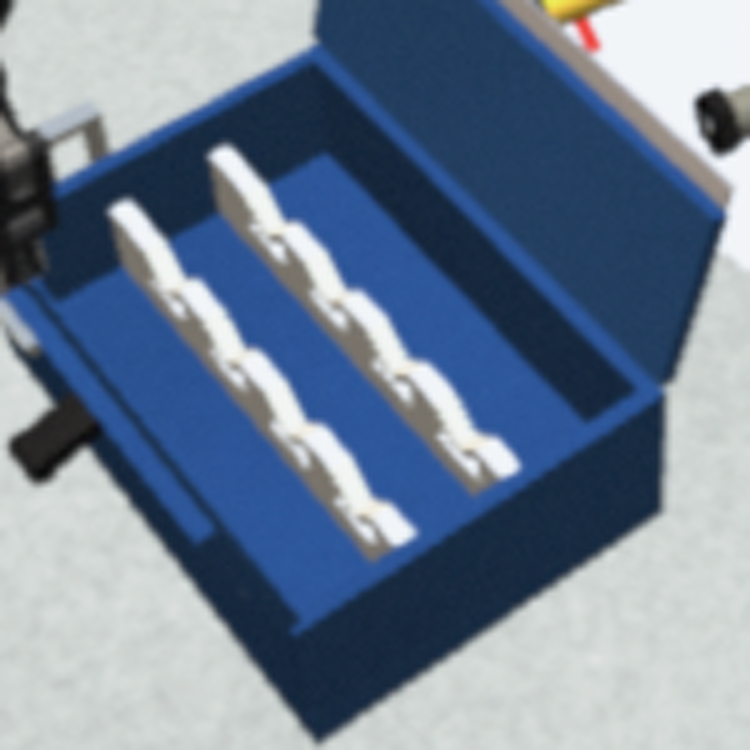

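Emit:
send_rows(dp=[[-8, -30, -3], [-10, -40, -3], [-11, -45, -3], [-11, -45, -3], [-11, -45, -3], [-11, -45, 0], [-11, -45, 0], [-11, -45, 0], [-10, -45, 0], [-4, -45, 0], [0, 0, 0]], angular=[[0, 0, 0], [0, 0, 0], [0, 0, 0], [0, 0, 0], [0, 0, 0], [0, 0, 0], [0, 0, 0], [0, 0, 0], [0, 0, 0], [0, 0, 0], [0, 0, 0]])

```text
t: 21.8
position: [0.4904, 0.2924, 0.3397]
orientation: [-3.136, 0.167, 0.002]
wrist_force: [0.4, -0.4, -0.5]
opening: 0.598
```

```bash
python3 - <<'E'
from h import *
st(); snap("wrist","w16"); snap("scene","s16")
E
```

```text
t 21.8 p [0.4904 0.2924 0.3397] F [ 0.4 -0.4 -0.5] op 0.598 z [-0.001  0.001 -1.   ] x [ 0.994 -0.106 -0.001] q [0.46 0.12 1.64 0.   1.38 0.57]
```

View pics/w16.png

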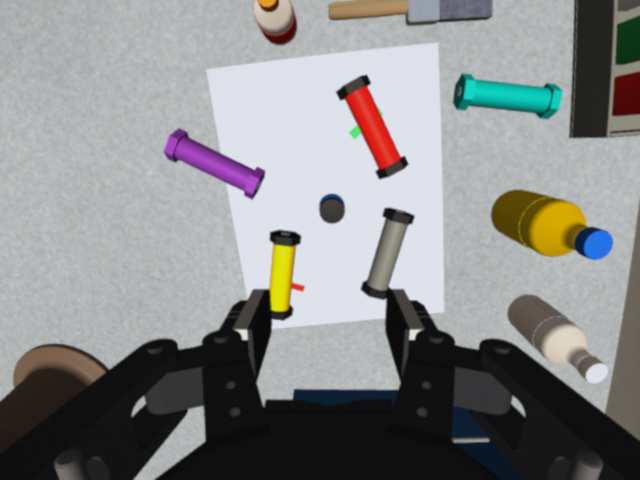

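```bash
cat >> h.py <<'E'
def barrels(im):
    hsv=cv2.cvtColor(im,cv2.COLOR_BGR2HSV).astype(int);h,s,v=hsv[...,0],hsv[...,1],hsv[...,2]
    M={"red":((h<8)|(h>172))&(s>150)&(v>90),"yellow":(h>22)&(h<34)&(s>150)&(v>90),"grey":(s<60)&(s>10)&(v>70)&(v<150)&(h<45)}
    out={}
    for k,m in M.items():
        m=cv2.morphologyEx(m.astype(np.uint8)*255,cv2.MORPH_OPEN,np.ones((5,5)))
        cs,_=cv2.findContours(m,cv2.RETR_EXTERNAL,cv2.CHAIN_APPROX_NONE)
        L_=[]
        for q in cs:
            if cv2.contourArea(q)<150: continue
            (a,b),(w,hh),an=cv2.minAreaRect(q)
            if w<hh: w,hh,an=hh,w,an+90
            L_.append(((a,b),w,hh,an,cv2.contourArea(q)))
        out[k]=L_
    return out
def roller(c,r,z=.019):
    (a,b),w,hh,an,_=r; t=np.radians(an); d=np.array([np.cos(t),np.sin(t)])*w/2
    p,q=onz(c,[(a-d[0],b-d[1]),(a+d[0],b+d[1])],z)
    u=q-p; return (p+q)/2,np.linalg.norm(u),np.degrees(np.arctan2(u[1],u[0]))%180
E
python3 - <<'E'
from h import *
c,im=load("w16")
B=barrels(im)
for k in B:
    for r in B[k]: print(k,np.round(r[0],1),round(r[1],1),round(r[2],1),round(r[3],1),roller(c,r))
ct,it=load("t14"); 
Bt=barrels(it)
for k in Bt:
    for r in Bt[k]: print("top",k,np.round(r[0],1),round(r[1],1),round(r[2],1),round(r[3],1))
E
```

```text
red [372.7 127.4] 83.0 23.6 64.4 (array([0.5591, 0.3758, 0.019 ]), np.float64(0.10469557950623058), np.float64(111.78751300238301))
yellow [280.8 278.2] 66.6 20.0 95.2 (array([0.4107, 0.1823, 0.019 ]), np.float64(0.10399903597097385), np.float64(76.74535858907886))
yellow [556.  226.2] 58.4 55.8 94.4 (array([0.8089, 0.2183, 0.019 ]), np.float64(0.0853260552393185), np.float64(89.79998222314501))
grey [589. 472.] 22.0 14.0 180.0 (array([ 0.9255, -0.2698,  0.019 ]), np.float64(0.046436033949187897), np.float64(168.46256533198294))
grey [ 66.5 471.5] 21.0 15.0 180.0 (array([-0.0546, -0.1643,  0.019 ]), np.float64(0.04457111367402605), np.float64(179.37035661246438))
grey [582.3 359.8] 24.0 21.9 45.0 (array([ 0.8743, -0.0114,  0.019 ]), np.float64(0.05056198316286869), np.float64(132.2114970325612))
grey [535.3 317.8] 55.2 43.1 45.0 (array([0.7888, 0.0756, 0.019 ]), np.float64(0.10138468808750795), np.float64(131.7051931507716))
grey [392.6 256.7] 71.1 7.5 107.0 (array([0.5733, 0.1978, 0.019 ]), np.float64(0.10464485825539428), np.float64(70.43712116399367))
grey [380.9 253.5] 69.8 9.3 106.3 (array([0.5571, 0.2043, 0.019 ]), np.float64(0.10244722348195394), np.float64(70.53072438429186))
grey [622.5 326.5] 223.0 33.0 90.0 (array([0.9433, 0.015 , 0.019 ]), np.float64(0.42670878663425765), np.float64(99.38851392742765))
grey [623.  125.5] 32.0 21.0 180.0 (array([0.8957, 0.3498, 0.019 ]), np.float64(0.047195665731893974), np.float64(175.9958422677973))
grey [625.   68.7] 29.5 12.5 173.4 (array([0.8926, 0.4216, 0.019 ]), np.float64(0.041674805565977247), np.float64(2.8104604823570014))
grey [626.   11.5] 26.0 23.0 180.0 (array([0.8901, 0.4904, 0.019 ]), np.float64(0.036362128426523976), np.float64(178.3591590912379))
top grey [310.  166.5] 20.0 15.0 180.0
```

```bash
python3 - <<'E'
from h import *
go([.4107,.1823,.10],downR(np.radians(76.7-90)))
E
```

```text
turn deg [0.13 0.06 7.03] | shift mm in cur axes [-67.6 113.6 240.1] | in target axes [-53.4 121.6 239.7]
```

Emit:
send_rows(dp=[[0, 0, 0], [-14, 30, 30], [-14, 30, 40], [-14, 31, 45], [-11, 30, 45], [0, 0, 40], [0, 0, 30], [0, 0, 10], [0, 0, 0]], angular=[[0, 0, 7], [0, 0, 0], [0, 0, 0], [0, 0, 0], [0, 0, 0], [0, 0, 0], [0, 0, 0], [0, 0, 0], [0, 0, 0]])

```text
t: 22.8
position: [0.4147, 0.1878, 0.1106]
orientation: [3.118, -0.368, -0.005]
wrist_force: [0.6, 0.1, 0.3]
opening: 0.602
```

```bash
python3 - <<'E'
from h import *
st(); c,im=snap("wrist","w17"); 
B=barrels(im)
for r in B["yellow"]: print(np.round(r[0],1),round(r[1],1),round(r[2],1),round(r[3],1),roller(c,r))
r=max(B["yellow"],key=lambda r:r[4])
c0,i0=load("w16"); r0=max(barrels(i0)["yellow"],key=lambda r:-r[0][0])
print(tri([(c,r[0]),(c0,r0[0])]))
E
```

```text
t 22.8 p [0.4147 0.1878 0.1106] F [0.6 0.1 0.3] op 0.602 z [-0.004 -0.002 -1.   ] x [ 0.973 -0.233 -0.003] q [ 0.33  0.15  2.11 -0.    0.89  0.56]
[322.5 247.5] 143.0 43.0 90.0 (array([0.4111, 0.1841, 0.019 ]), np.float64(0.10705207469873051), np.float64(76.20855371866465))
(array([0.4144, 0.1927, 0.04  ]), [np.float64(1.0), np.float64(1.0)])
```

View pics/w17.png

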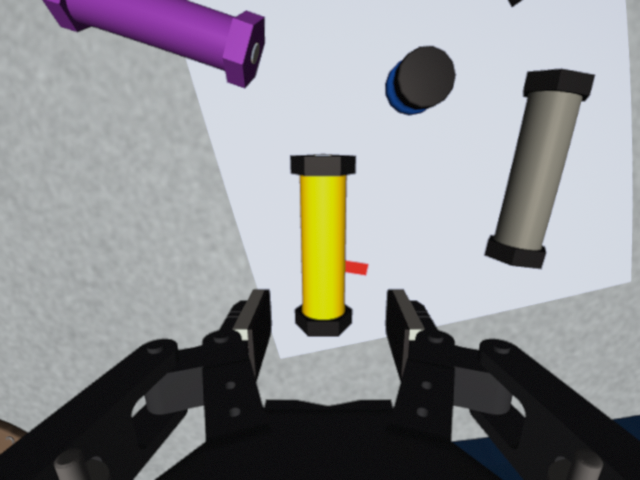

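```bash
python3 - <<'E'
from h import *
c,im=load("w17");r=max(barrels(im)["yellow"],key=lambda r:r[4])
P=roller(c,r,.035);print(P)
c0,i0=load("w16")
for k,i in (("yellow",0),("red",0)): 
    B=[q for q in barrels(i0)[k] if q[2]<30]; print(k,roller(c0,B[0],.035))
G=[q for q in barrels(i0)["grey"] if 370<q[0][0]<400 and q[0][1]<300]; print([roller(c0,q,.035) for q in G])
go([*P[0][:2],.006],downR(np.radians(P[2]-90)))
E
```

```text
(array([0.4126, 0.189 , 0.035 ]), np.float64(0.09973767149776086), np.float64(76.20855371866467))
yellow (array([0.4137, 0.1885, 0.035 ]), np.float64(0.10040956637938152), np.float64(76.7453585890789))
red (array([0.557 , 0.3753, 0.035 ]), np.float64(0.10108206909718571), np.float64(111.78751300238301))
[(array([0.5708, 0.2034, 0.035 ]), np.float64(0.10103309846245676), np.float64(70.4371211639937)), (array([0.5551, 0.2098, 0.035 ]), np.float64(0.09891131384588603), np.float64(70.53072438429191))]
turn deg [0.03 0.01 0.37] | shift mm in cur axes [ -3.5   0.4 106.1] | in target axes [ -3.6   0.5 106.1]
```

Emit:
send_rows(dp=[[-3.5, 0, 20], [0, 0, 30], [0, 0, 30], [0, 0, 16], [0, 0, 6], [0, 0, 2], [0, 0, 0]], angular=[[0, 0, 0], [0, 0, 0], [0, 0, 0], [0, 0, 0], [0, 0, 0], [0, 0, 0], [0, 0, 0]])

```text
t: 23.55
position: [0.4139, 0.1908, 0.0092]
orientation: [-3.119, 0.365, -0.004]
wrist_force: [-0.2, -0.1, 0.1]
opening: 0.595
```

```bash
python3 - <<'E'
from h import *
st(); c,im=snap("wrist","w18")
go([.4126,.189,.006],downR(np.radians(76.4-90)))
E
```

```text
t 23.55 p [0.4139 0.1908 0.0092] F [-0.2 -0.1  0.1] op 0.595 z [ 0.003  0.001 -1.   ] x [ 0.973 -0.231  0.002] q [ 0.34  0.35  2.15 -0.    0.65  0.57]
turn deg [-0.09 -0.15  0.26] | shift mm in cur axes [-0.9  2.1  3.3] | in target axes [-0.8  2.1  3.3]
```

View pics/w18.png

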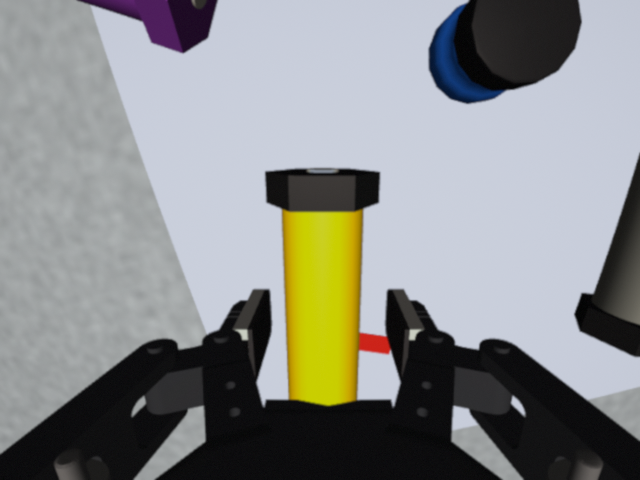

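Emit:
send_rows(dp=[[0, 2, 3], [0, 0, 0]], angular=[[0, 0, 0], [0, 0, 0]])

```text
t: 23.8
position: [0.412, 0.1883, 0.0054]
orientation: [-3.12, 0.365, -0.001]
wrist_force: [-0.7, -0.1, 0.1]
opening: 0.604
```

Emit:
send_rows(dp=[[0, 0, 0], [0, 0, 0], [0, 0, 0], [0, 0, 0], [0, 0, 0]], angular=[[0, 0, 0], [0, 0, 0], [0, 0, 0], [0, 0, 0], [0, 0, 0]], gripper=0, grip_force=70)

```text
t: 24.3
position: [0.412, 0.1884, 0.0055]
orientation: [3.12, -0.365, 0.0]
wrist_force: [-2.1, -0.5, 6.1]
opening: 0.355
```

```bash
python3 - <<'E'
from h import *
st()
E
```

```text
t 24.3 p [0.412  0.1884 0.0055] F [-2.1 -0.5  6.1] op 0.355 z [ 0. -0. -1.] x [ 0.973 -0.231  0.   ] q [ 0.33  0.35  2.15 -0.    0.64  0.57]
```

Emit:
send_rows(dp=[[0, 0, -15], [0, 0, -30], [0, 0, -40], [0, 0, -45], [0, 0, -45], [0, 0, -45], [0, 0, -45], [0, 0, -30], [0, 0, 0]], angular=[[0, 0, 0], [0, 0, 0], [0, 0, 0], [0, 0, 0], [0, 0, 0], [0, 0, 0], [0, 0, 0], [0, 0, 0], [0, 0, 0]])

```text
t: 25.2
position: [0.4147, 0.1894, 0.305]
orientation: [-3.116, 0.364, -0.015]
wrist_force: [0.5, -0.3, -1.0]
opening: 0.347
```

```bash
python3 - <<'E'
from h import *
st(); snap("wrist","w19"); go(L(-.09,0,.30),downR(TH))
E
```

```text
t 25.2 p [0.4147 0.1894 0.305 ] F [ 0.5 -0.3 -1. ] op 0.347 z [ 0.01   0.003 -1.   ] x [ 0.973 -0.231  0.009] q [ 0.33 -0.1   1.93 -0.    1.3   0.57]
turn deg [-0.13 -0.25 -6.88] | shift mm in cur axes [113.9 310.4   1.4] | in target axes [ 76.  321.8   1.8]
```

View pics/w19.png

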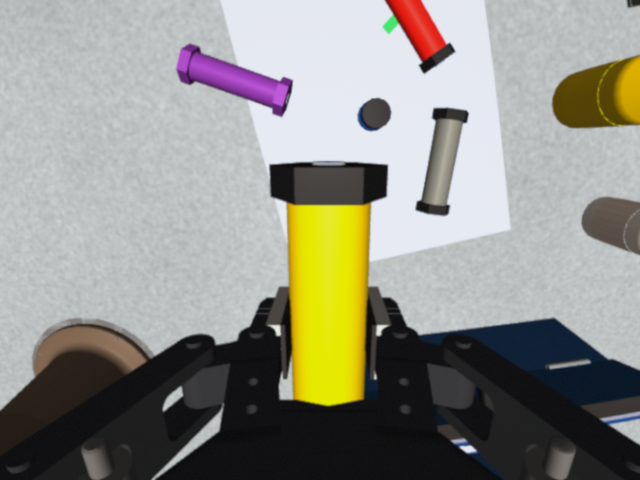

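Emit:
send_rows(dp=[[0, 0, 0], [7, 30, 0], [9, 40, 0], [9, 40, 0], [10, 42, 0], [10, 42, 0], [10, 42, 0], [9, 40, 0], [8, 33, 0], [4, 13, 0], [0, 0, 0], [0, 0, 0]], angular=[[0, 0, -6.9], [0, 0, 0], [0, 0, 0], [0, 0, 0], [0, 0, 0], [0, 0, 0], [0, 0, 0], [0, 0, 0], [0, 0, 0], [0, 0, 0], [0, 0, 0], [0, 0, 0]])

```text
t: 26.45
position: [0.4502, -0.1389, 0.2981]
orientation: [-3.134, 0.177, 0.005]
wrist_force: [0.5, -0.3, -2.3]
opening: 0.351
```

```bash
python3 - <<'E'
from h import *
st(); snap("wrist","w20"); go(L(-.09,0,.10),downR(TH))
E
```

```text
t 26.45 p [ 0.4502 -0.1389  0.2981] F [ 0.5 -0.3 -2.3] op 0.351 z [-0.003  0.003 -1.   ] x [ 0.994 -0.112 -0.004] q [-0.39 -0.05  1.9   0.    1.3  -0.28]
turn deg [-0.1   0.16  0.07] | shift mm in cur axes [  2.4   1.1 198.5] | in target axes [  1.9   0.8 198.5]
```

View pics/w20.png

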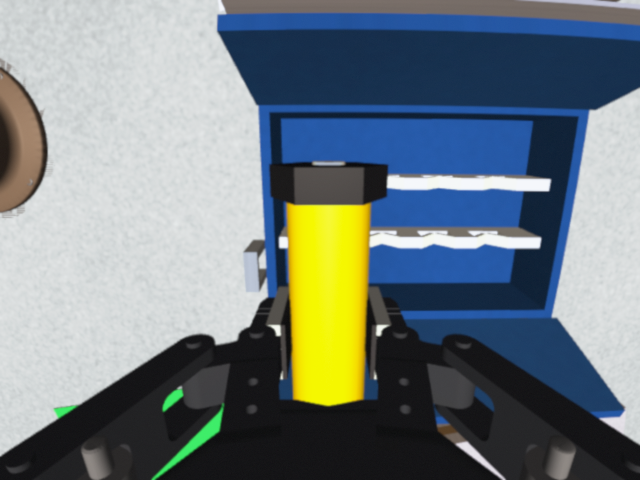

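Emit:
send_rows(dp=[[2, 1, 30], [0, 0, 40], [0, 0, 40], [0, 0, 35], [0, 0, 30], [0, 0, 20], [0, 0, 0], [0, 0, 0]], angular=[[0, 0, 0], [0, 0, 0], [0, 0, 0], [0, 0, 0], [0, 0, 0], [0, 0, 0], [0, 0, 0], [0, 0, 0]])

```text
t: 27.3
position: [0.4532, -0.1402, 0.1051]
orientation: [-3.136, 0.174, 0.001]
wrist_force: [0.4, 0.4, -1.0]
opening: 0.355
```

```bash
python3 - <<'E'
from h import *
st(); go(L(-.09,0,.072),downR(TH)); p,_=pose(); print(RL.inv().apply(p-LC))
E
```

```text
t 27.3 p [ 0.4532 -0.1402  0.1051] F [ 0.4  0.4 -1. ] op 0.355 z [-0.  0. -1.] x [ 0.994 -0.11  -0.   ] q [-0.39  0.19  2.07  0.    0.88 -0.28]
turn deg [-0.02  0.02  0.12] | shift mm in cur axes [-1.1 -0.5 33.1] | in target axes [-1.1 -0.5 33.1]
[-0.0889 -0.0005  0.1051]
```

Emit:
send_rows(dp=[[-1, 0, 12], [0, 0, 10], [0, 0, 6], [0, 0, 3], [0, 0, 0], [0, 0, 0]], angular=[[0, 0, 0], [0, 0, 0], [0, 0, 0], [0, 0, 0], [0, 0, 0], [0, 0, 0]])

```text
t: 27.9
position: [0.4522, -0.1414, 0.074]
orientation: [3.137, -0.177, 0.0]
wrist_force: [-0.2, 0.7, -1.9]
opening: 0.352
```

```bash
python3 - <<'E'
from h import *
st();p,_=pose(); print(RL.inv().apply(p-LC)); snap("wrist","w21")
E
```

```text
t 27.9 p [ 0.4522 -0.1414  0.074 ] F [-0.2  0.7 -1.9] op 0.352 z [ 0. -0. -1.] x [ 0.994 -0.112  0.   ] q [-0.4   0.24  2.09 -0.    0.81 -0.28]
[-0.0897 -0.0018  0.074 ]
```

View pics/w21.png

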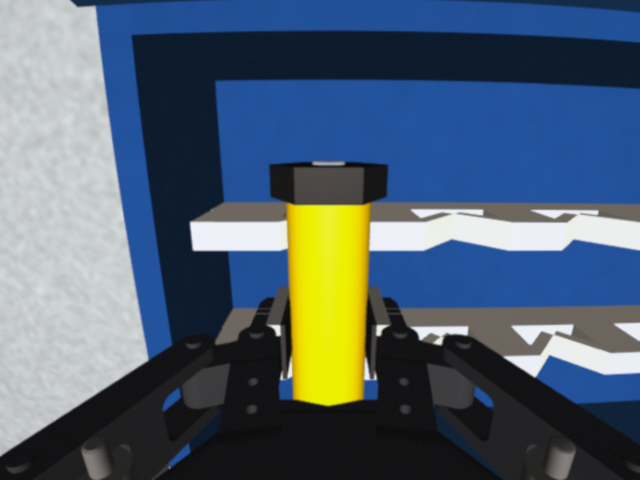

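Emit:
send_rows(dp=[[0, 0, 2], [0, 0, 1], [0, 0, 0], [0, 0, 0]], angular=[[0, 0, 0], [0, 0, 0], [0, 0, 0], [0, 0, 0]])

```text
t: 28.35
position: [0.4523, -0.1415, 0.0731]
orientation: [3.136, -0.176, -0.001]
wrist_force: [-6.2, 1.3, 13.2]
opening: 0.35
```

Emit:
send_rows(dp=[[0, 0, 0], [0, 0, 0], [0, 0, 0], [0, 0, 0]], angular=[[0, 0, 0], [0, 0, 0], [0, 0, 0], [0, 0, 0]], gripper=52)

```text
t: 28.75
position: [0.4522, -0.1413, 0.0709]
orientation: [3.137, -0.176, 0.0]
wrist_force: [0.5, -0.1, -0.1]
opening: 0.522
```

```bash
python3 - <<'E'
from h import *
st();p,_=pose(); print(RL.inv().apply(p-LC)); snap("wrist","w22")
E
```

```text
t 28.75 p [ 0.4522 -0.1413  0.0709] F [ 0.5 -0.1 -0.1] op 0.522 z [ 0. -0. -1.] x [ 0.994 -0.112  0.   ] q [-0.39  0.25  2.09 -0.    0.8  -0.28]
[-0.0898 -0.0017  0.0709]
```

View pics/w22.png

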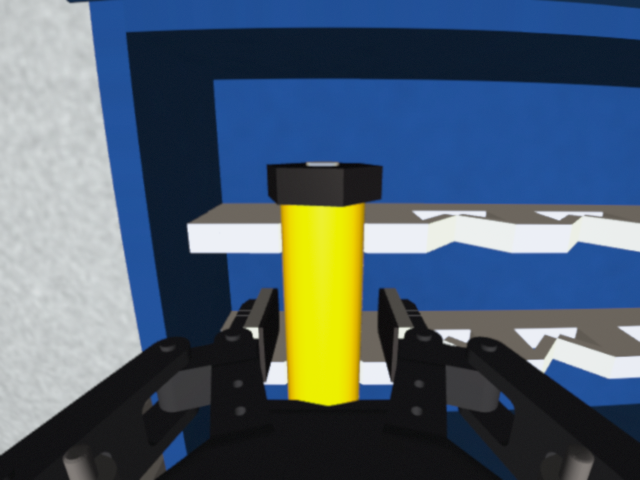

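Emit:
send_rows(dp=[[0, 0, -15], [0, 0, -30], [0, 0, -45], [0, 0, -45], [0, 0, -45], [0, 0, -45], [0, 0, -35], [0, 0, 0]], angular=[[0, 0, 0], [0, 0, 0], [0, 0, 0], [0, 0, 0], [0, 0, 0], [0, 0, 0], [0, 0, 0], [0, 0, 0]])

```text
t: 29.6
position: [0.4554, -0.1426, 0.3375]
orientation: [3.132, -0.176, 0.019]
wrist_force: [0.2, 0.2, -0.6]
opening: 0.522
```

```bash
python3 - <<'E'
from h import *
st(); c,im=snap("wrist","w23")
r=max([q for q in barrels(im)["yellow"]],key=lambda r:r[4]);P=roller(c,r,.101);print(r,P,RL.inv().apply(P[0]-LC),P[2]-83.54)
ct,it=snap("top","t23"); crop(it,130,170,470,350,2.3,"t23c")
go([.50,.19,.33],downR(np.radians(70.5-90)))
E
```

```text
t 29.6 p [ 0.4554 -0.1426  0.3375] F [ 0.2  0.2 -0.6] op 0.522 z [ 0.012 -0.005 -1.   ] x [ 0.994 -0.112  0.012] q [-0.39 -0.08  1.85  0.    1.36 -0.28]
((320.5, 205.5), 89.0, 25.0, 90.0, 2176.5) (array([ 0.4516, -0.1409,  0.101 ]), np.float64(0.10032539330586851), np.float64(83.14946204416475)) [-0.0905 -0.0014  0.101 ] -0.3905379558352564
turn deg [ 0.02 -0.12 13.07] | shift mm in cur axes [  10.1 -334.6    1.5] | in target axes [ -65.8 -328.2    1.7]
```

View pics/w23.png

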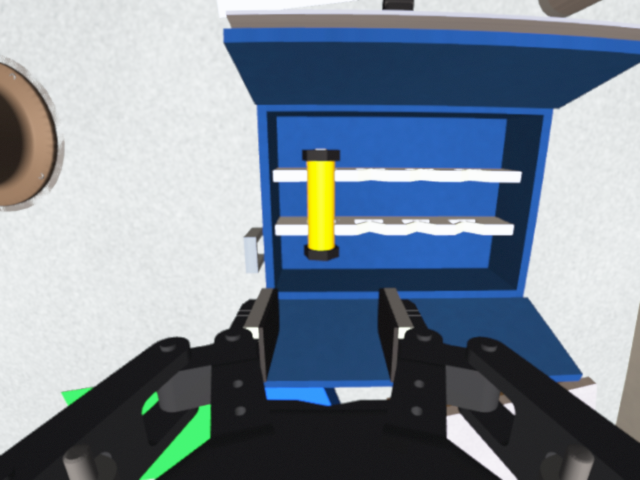

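View pics/t23c.png

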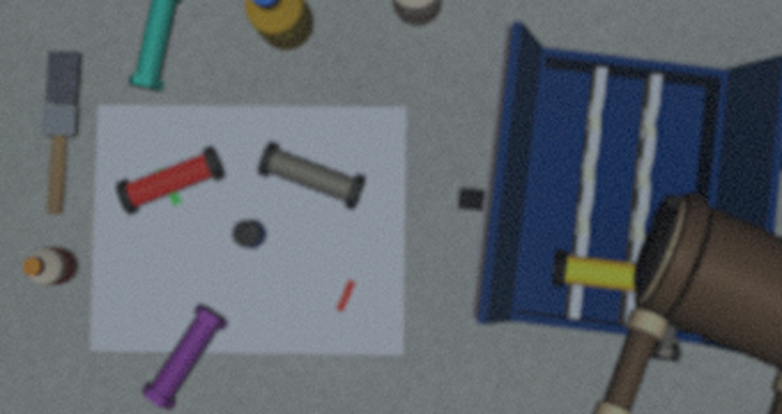

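```bash
python3 - <<'E'
from h import *
go([.563,.2066,.11],downR(np.radians(70.5-90)))
E
```

```text
turn deg [ 0.02 -0.12 13.07] | shift mm in cur axes [  70.4 -358.3  221.6] | in target axes [ -12.  -364.9  221.7]
```

Emit:
send_rows(dp=[[0, 0, 0], [0, -25, 0], [-1, -42, 0], [-2, -45, 0], [-2, -45, 0], [-2, -45, 0], [-2, -45, 0], [-2, -45, 0], [-1, -45, 25], [0, -28, 40], [0, 0, 45], [0, 0, 45]], angular=[[0, 0, 6.5], [0, 0, 6.5], [0, 0, 0], [0, 0, 0], [0, 0, 0], [0, 0, 0], [0, 0, 0], [0, 0, 0], [0, 0, 0], [0, 0, 0], [0, 0, 0], [0, 0, 0]])

```text
t: 30.9
position: [0.5573, 0.2074, 0.1724]
orientation: [3.095, -0.527, -0.005]
wrist_force: [0.5, -0.0, 0.2]
opening: 0.521
```

Emit:
send_rows(dp=[[0, 0, 40], [0, 0, 27], [0, 0, 0], [0, 0, 0]], angular=[[0, 0, 0], [0, 0, 0], [0, 0, 0], [0, 0, 0]], gripper=60)

```text
t: 31.3
position: [0.5576, 0.2061, 0.1079]
orientation: [3.095, -0.53, -0.006]
wrist_force: [0.4, -0.7, 0.4]
opening: 0.597
```

```bash
python3 - <<'E'
from h import *
st(); c,im=snap("wrist","w24")
for r in barrels(im)["grey"]: print(np.round(r[0],1),round(r[1],1),round(r[2],1),round(r[3],1),roller(c,r,.035))
E
```

```text
t 31.3 p [0.5576 0.2061 0.1079] F [ 0.4 -0.7  0.4] op 0.597 z [-0.004 -0.001 -1.   ] x [ 0.943 -0.333 -0.003] q [0.28 0.4  1.79 0.   0.96 0.62]
[589.5 472.5] 21.0 13.0 180.0 (array([ 0.708 , -0.0616,  0.035 ]), np.float64(0.020650906110686432), np.float64(155.1802101367897))
[ 66. 472.] 20.0 14.0 180.0 (array([0.2725, 0.0914, 0.035 ]), np.float64(0.019950567278846528), np.float64(166.19805884297656))
[619.5 299.5] 79.0 39.0 90.0 (array([0.7447, 0.1021, 0.035 ]), np.float64(0.06471770586146693), np.float64(85.37978971705473))
[338. 246.] 146.0 44.0 90.0 (array([0.566 , 0.2059, 0.035 ]), np.float64(0.10031355437391828), np.float64(70.94615990658843))
```

View pics/w24.png

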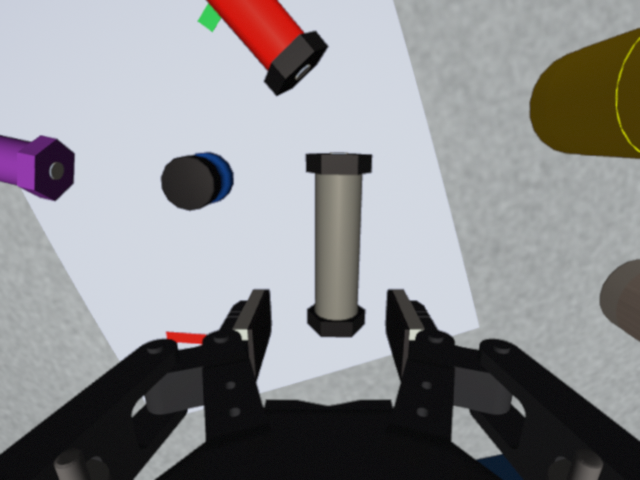

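Emit:
send_rows(dp=[[8, -2.5, 15], [0, 0, 30], [0, 0, 30], [0, 0, 18], [0, 0, 7], [0, 0, 2], [0, 0, 0], [0, 0, 0]], angular=[[0, 0, 0], [0, 0, 0], [0, 0, 0], [0, 0, 0], [0, 0, 0], [0, 0, 0], [0, 0, 0], [0, 0, 0]])

```text
t: 32.15
position: [0.5691, 0.2066, 0.0095]
orientation: [-3.095, 0.53, -0.005]
wrist_force: [-0.3, 0.7, 0.2]
opening: 0.601
```

```bash
python3 - <<'E'
from h import *
st(); go([.566,.2059,.0055],downR(np.radians(70.7-90)));  c,im=snap("wrist","w25")
E
```

```text
t 32.15 p [0.5691 0.2066 0.0095] F [-0.3  0.7  0.2] op 0.601 z [ 0.003  0.001 -1.   ] x [ 0.943 -0.333  0.003] q [ 0.28  0.56  1.79 -0.    0.79  0.62]
turn deg [-0.11 -0.16 -0.14] | shift mm in cur axes [-2.7  1.7  4. ] | in target axes [-2.7  1.7  4. ]
```

View pics/w25.png

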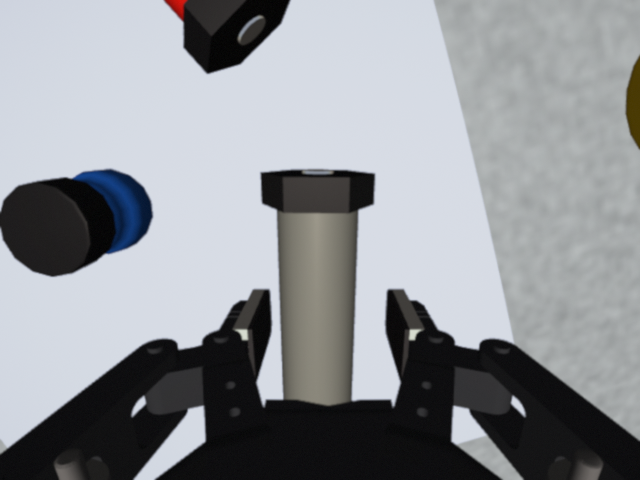

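Emit:
send_rows(dp=[[-3, 1.5, 4], [0, 0, 0], [0, 0, 0]], angular=[[0, 0, 0], [0, 0, 0], [0, 0, 0]])

```text
t: 32.5
position: [0.5637, 0.2057, 0.0035]
orientation: [3.096, -0.53, -0.001]
wrist_force: [-0.2, 0.1, -0.8]
opening: 0.598
```

Emit:
send_rows(dp=[[0, 0, 0], [0, 0, 0], [0, 0, 0], [0, 0, 0], [0, 0, 0]], angular=[[0, 0, 0], [0, 0, 0], [0, 0, 0], [0, 0, 0], [0, 0, 0]], gripper=0, grip_force=70)

```text
t: 33.0
position: [0.5645, 0.2059, 0.004]
orientation: [-3.096, 0.53, -0.001]
wrist_force: [-0.1, -0.6, 3.0]
opening: 0.354
```

Emit:
send_rows(dp=[[0, 0, -15], [0, 0, -30], [0, 0, -40], [0, 0, -45], [0, 0, -45], [0, 0, -45], [0, 0, -45], [0, 0, -35], [0, 0, 0]], angular=[[0, 0, 0], [0, 0, 0], [0, 0, 0], [0, 0, 0], [0, 0, 0], [0, 0, 0], [0, 0, 0], [0, 0, 0], [0, 0, 0]])

```text
t: 33.9
position: [0.5674, 0.2067, 0.3114]
orientation: [-3.091, 0.529, -0.019]
wrist_force: [0.8, 0.2, -2.0]
opening: 0.349
```

```bash
python3 - <<'E'
from h import *
st(); snap("wrist","w26"); go(L(.09,0,.305),downR(TH))
E
```

```text
t 33.9 p [0.5674 0.2067 0.3114] F [ 0.8  0.2 -2. ] op 0.349 z [ 0.013  0.004 -1.   ] x [ 0.943 -0.333  0.011] q [ 0.28  0.2   1.61 -0.    1.32  0.62]
turn deg [ -0.19  -0.35 -12.97] | shift mm in cur axes [183.5 323.4   2.2] | in target axes [106.3 356.3   2.4]
```

View pics/w26.png

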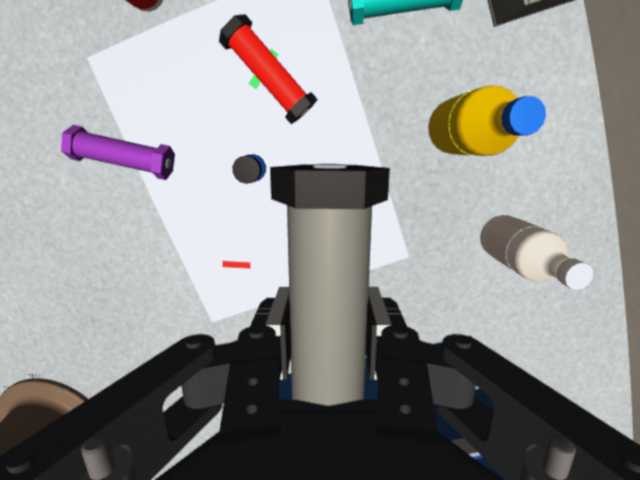

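Emit:
send_rows(dp=[[0, 0, 0], [0, 0, 0], [9, 30, 0], [12, 40, 0], [13, 43, 0], [13, 43, 0], [13, 43, 0], [13, 43, 0], [12, 42, 0], [11, 38, 0], [8, 25, 0], [2, 9, 0]], angular=[[0, 0, -6.5], [0, 0, -6.5], [0, 0, 0], [0, 0, 0], [0, 0, 0], [0, 0, 0], [0, 0, 0], [0, 0, 0], [0, 0, 0], [0, 0, 0], [0, 0, 0], [0, 0, 0]])

```text
t: 35.15
position: [0.6279, -0.1624, 0.2999]
orientation: [-3.136, 0.181, 0.009]
wrist_force: [0.1, 0.0, -1.7]
opening: 0.353
```

Emit:
send_rows(dp=[[0, 0, 0], [0, 0, 0]], angular=[[0, 0, 0], [0, 0, 0]])

```text
t: 35.35
position: [0.6286, -0.1584, 0.302]
orientation: [-3.135, 0.176, 0.005]
wrist_force: [-0.1, -0.0, -2.6]
opening: 0.35
```

```bash
python3 - <<'E'
from h import *
st(); snap("wrist","w27"); go(L(.09,0,.105),downR(TH))
E
```

```text
t 35.35 p [ 0.6286 -0.1584  0.302 ] F [-0.1 -0.  -2.6] op 0.35 z [-0.003  0.002 -1.   ] x [ 0.994 -0.112 -0.003] q [-0.31  0.3   1.5   0.    1.35 -0.2 ]
turn deg [-0.08  0.13  0.1 ] | shift mm in cur axes [  2.8   1.8 197.5] | in target axes [  2.3   1.5 197.5]
```

View pics/w27.png

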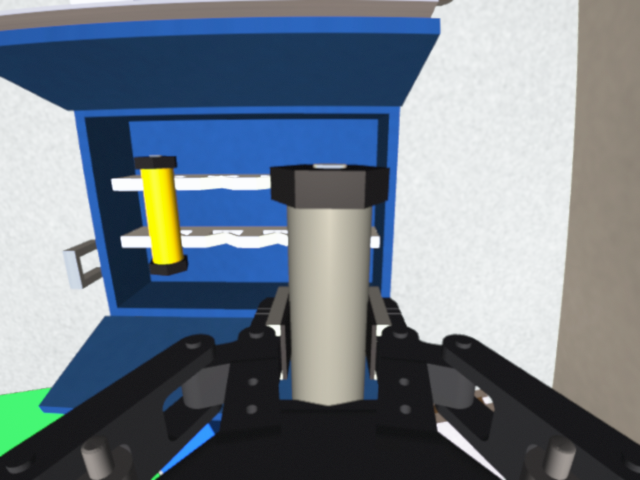

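Emit:
send_rows(dp=[[2.5, 1.5, 30], [0, 0, 40], [0, 0, 40], [0, 0, 35], [0, 0, 30], [0, 0, 20], [0, 0, 0], [0, 0, 0]], angular=[[0, 0, 0], [0, 0, 0], [0, 0, 0], [0, 0, 0], [0, 0, 0], [0, 0, 0], [0, 0, 0], [0, 0, 0]])

```text
t: 36.2
position: [0.632, -0.1603, 0.1089]
orientation: [-3.136, 0.174, 0.0]
wrist_force: [0.5, 0.3, -1.7]
opening: 0.353
```

```bash
python3 - <<'E'
from h import *
st(); go(L(.09,0,.0715),downR(TH))
E
```

```text
t 36.2 p [ 0.632  -0.1603  0.1089] F [ 0.5  0.3 -1.7] op 0.353 z [-0.  0. -1.] x [ 0.994 -0.111 -0.   ] q [-0.32  0.49  1.65  0.    1.   -0.2 ]
turn deg [-0.02  0.01  0.11] | shift mm in cur axes [-1.  -0.3 37.4] | in target axes [-1.  -0.3 37.4]
```

Emit:
send_rows(dp=[[-1, 0, 12], [0, 0, 12], [0, 0, 8], [0, 0, 4], [0, 0, 2], [0, 0, 0], [0, 0, 0]], angular=[[0, 0, 0], [0, 0, 0], [0, 0, 0], [0, 0, 0], [0, 0, 0], [0, 0, 0], [0, 0, 0]])

```text
t: 36.9
position: [0.6299, -0.1613, 0.0706]
orientation: [-3.136, 0.176, 0.003]
wrist_force: [-3.1, 1.0, 0.9]
opening: 0.35
```

```bash
python3 - <<'E'
from h import *
st(); p,_=pose(); print(RL.inv().apply(p-LC))
E
```

```text
t 36.9 p [ 0.6299 -0.1613  0.0706] F [-3.1  1.   0.9] op 0.35 z [-0.002  0.001 -1.   ] x [ 0.994 -0.112 -0.002] q [-0.32  0.54  1.67 -0.    0.94 -0.21]
[ 0.0891 -0.0016  0.0706]
```

Touching the groove (force turned); release, then rise and check.

Emit:
send_rows(dp=[[0, 0, 0], [0, 0, 0], [0, 0, 0], [0, 0, 0], [0, 0, 0]], angular=[[0, 0, 0], [0, 0, 0], [0, 0, 0], [0, 0, 0], [0, 0, 0]], gripper=52)

```text
t: 37.4
position: [0.6312, -0.1616, 0.0709]
orientation: [3.136, -0.176, 0.001]
wrist_force: [0.7, 0.1, -0.1]
opening: 0.516
```

Emit:
send_rows(dp=[[0, 0, -15], [0, 0, -30], [0, 0, -45], [0, 0, -45], [0, 0, -45], [0, 0, -45], [0, 0, -35], [0, 0, 0], [0, 0, 0]], angular=[[0, 0, 0], [0, 0, 0], [0, 0, 0], [0, 0, 0], [0, 0, 0], [0, 0, 0], [0, 0, 0], [0, 0, 0], [0, 0, 0]])

```text
t: 38.3
position: [0.6314, -0.1617, 0.3333]
orientation: [3.136, -0.176, 0.006]
wrist_force: [-0.4, -0.2, -0.5]
opening: 0.517
```

```bash
python3 - <<'E'
from h import *
st(); c,im=snap("wrist","w28")
for k in("yellow","grey"):
  for r in barrels(im)[k]:
    P=roller(c,r,.101)
    if .08<P[1]<.12: print(k,P,RL.inv().apply(P[0]-LC),P[2]-83.54)
ct,it=snap("top","t28"); crop(it,130,170,470,350,2.3,"t28c"); snap("scene","s28")
go([.557,.3753,.32],downR(np.radians(21.8)))
E
```

```text
t 38.3 p [ 0.6314 -0.1617  0.3333] F [-0.4 -0.2 -0.5] op 0.517 z [ 0.004 -0.001 -1.   ] x [ 0.994 -0.112  0.004] q [-0.32  0.29  1.46 -0.    1.39 -0.21]
yellow (array([ 0.4579, -0.1407,  0.101 ]), np.float64(0.10327963660212602), np.float64(82.65614862788226)) [-0.0841 -0.0005  0.101 ] -0.8838513721177463
turn deg [ -0.09   0.19 -28.24] | shift mm in cur axes [-132.4 -524.9    9.5] | in target axes [ 131.7 -525.1    8.6]
```

View pics/w28.png

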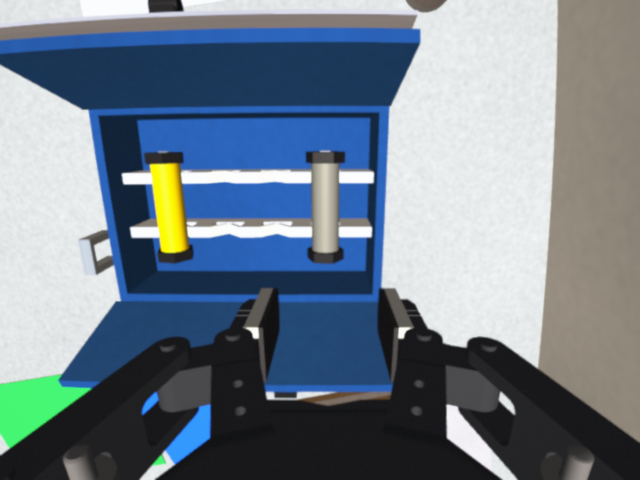

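View pics/t28c.png

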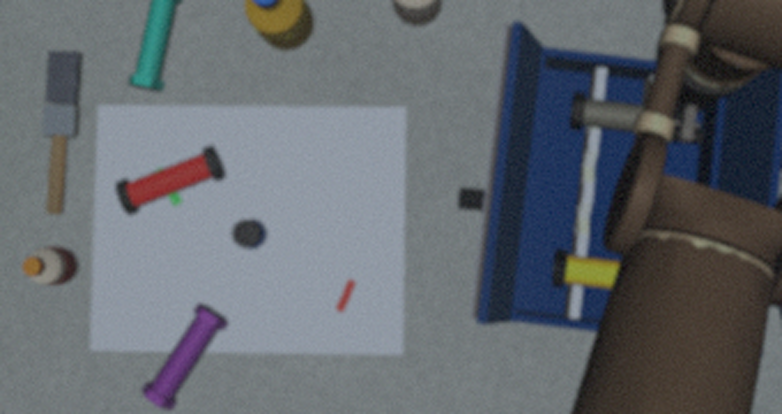

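Emit:
send_rows(dp=[[0, -20, 0], [0, -35, 0], [-5, -45, 0], [-12, -45, 0], [-16, -45, 0], [-16, -45, 0], [-16, -45, 0], [-16, -45, 0], [-16, -45, 0], [-16, -45, 0], [-14, -45, 0], [-6, -45, 0]], angular=[[0, 0, 0], [0, 0, 0], [0, 0, 0], [0, 0, 0], [0, 0, 0], [0, 0, 0], [0, 0, 0], [0, 0, 0], [0, 0, 0], [0, 0, 0], [0, 0, 0], [0, 0, 0]], gripper=60)

```text
t: 39.65
position: [0.5532, 0.3567, 0.3284]
orientation: [3.134, -0.175, -0.006]
wrist_force: [0.7, 0.9, 0.1]
opening: 0.599
```

Emit:
send_rows(dp=[[0, -15, 0], [0, 0, 0], [0, 0, 0], [0, 0, 0], [0, 0, 0]], angular=[[0, 0, -7], [0, 0, -7], [0, 0, -7], [0, 0, -7], [0, 0, 0]])

```text
t: 40.15
position: [0.5561, 0.3698, 0.3281]
orientation: [3.085, 0.587, -0.006]
wrist_force: [-0.1, -0.3, -0.7]
opening: 0.604
```

```bash
python3 - <<'E'
from h import *
st(); c,im=snap("wrist","w29")
for r in barrels(im)["red"]: print(r,roller(c,r,.035))
go([.557,.3753,.11],downR(np.radians(21.8)))
E
```

```text
t 40.15 p [0.5561 0.3698 0.3281] F [-0.1 -0.3 -0.7] op 0.604 z [-0.004 -0.002 -1.   ] x [ 0.93   0.368 -0.004] q [ 0.52  0.33  1.41 -0.    1.4   0.15]
((594.9273681640625, 298.20404052734375), 44.648109436035156, 32.048030853271484, 128.0470428466797, 754.0) (array([0.9632, 0.3804, 0.035 ]), np.float64(0.06219311483766016), np.float64(83.11745936297162))
((331.0, 195.5), 79.0, 22.0, 90.0, 1652.5) (array([0.5579, 0.3752, 0.035 ]), np.float64(0.10073297489527049), np.float64(111.61460246359447))
turn deg [ 0.03  0.21 -0.37] | shift mm in cur axes [  3.5  -5.  218.4] | in target axes [  2.7  -4.9 218.4]
```

View pics/w29.png

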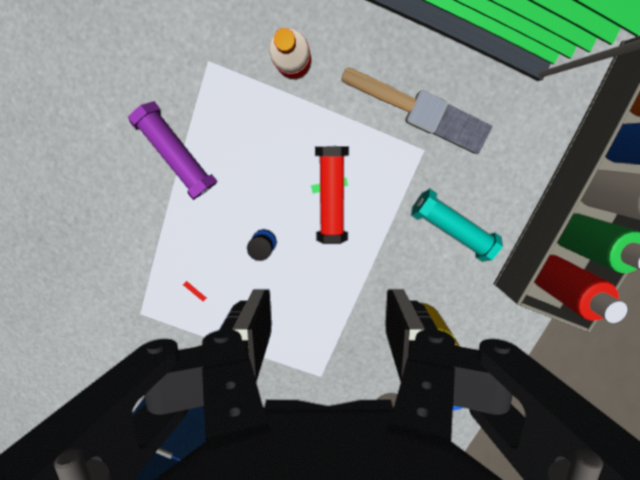

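Emit:
send_rows(dp=[[3.5, -5, 30], [0, 0, 40], [0, 0, 45], [0, 0, 45], [0, 0, 35], [0, 0, 25], [0, 0, 0], [0, 0, 0]], angular=[[0, 0, 0], [0, 0, 0], [0, 0, 0], [0, 0, 0], [0, 0, 0], [0, 0, 0], [0, 0, 0], [0, 0, 0]])

```text
t: 41.0
position: [0.5581, 0.3757, 0.11]
orientation: [3.086, 0.585, -0.003]
wrist_force: [0.2, 0.1, 0.6]
opening: 0.597
```

```bash
python3 - <<'E'
from h import *
st(); c,im=snap("wrist","w30")
for r in barrels(im)["red"]: 
    P=roller(c,r,.035); print(r,P)
    if .09<P[1]<.11: go([*P[0][:2],.0045],downR(np.radians(P[2]-90)))
E
```

```text
t 41.0 p [0.5581 0.3757 0.11  ] F [0.2 0.1 0.6] op 0.597 z [-0.001 -0.001 -1.   ] x [ 0.931  0.366 -0.002] q [0.53 0.52 1.59 0.   1.03 0.15]
((327.0, 248.0), 144.0, 44.0, 90.0, 5906.5) (array([0.5585, 0.3756, 0.035 ]), np.float64(0.10019141497757365), np.float64(111.34719854293058))
turn deg [-0.02 -0.1   0.15] | shift mm in cur axes [ -1.3   0.5 107.3] | in target axes [ -1.1   0.5 107.3]
```

View pics/w30.png

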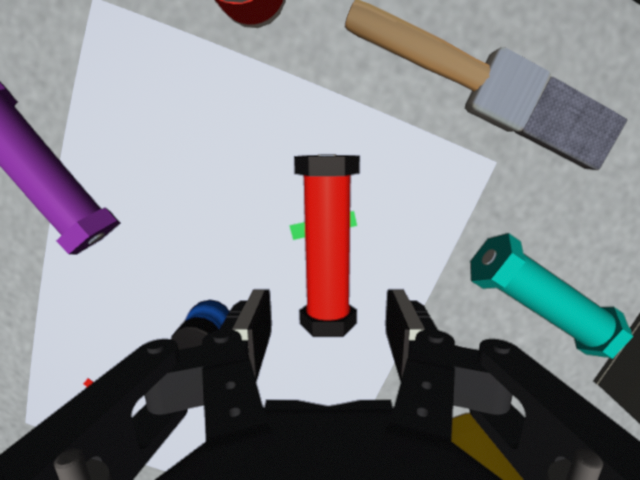

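Emit:
send_rows(dp=[[-1, 0, 20], [0, 0, 30], [0, 0, 30], [0, 0, 17], [0, 0, 6], [0, 0, 2], [0, 0, 0], [0, 0, 0]], angular=[[0, 0, 0], [0, 0, 0], [0, 0, 0], [0, 0, 0], [0, 0, 0], [0, 0, 0], [0, 0, 0], [0, 0, 0]])

```text
t: 41.85
position: [0.5589, 0.3765, 0.0075]
orientation: [-3.085, -0.587, -0.005]
wrist_force: [0.0, 0.0, -0.0]
opening: 0.6
```

```bash
python3 - <<'E'
from h import *
st(); c,im=snap("wrist","w31"); go([.5585,.3756,.0045],downR(np.radians(21.4)))
E
```

```text
t 41.85 p [0.5589 0.3765 0.0075] F [ 0.  0. -0.] op 0.6 z [ 0.003  0.002 -1.   ] x [0.93  0.367 0.003] q [ 0.53  0.66  1.62 -0.    0.86  0.15]
turn deg [-0.02 -0.17  0.16] | shift mm in cur axes [-0.5  0.7  2.9] | in target axes [-0.5  0.7  2.9]
```

View pics/w31.png

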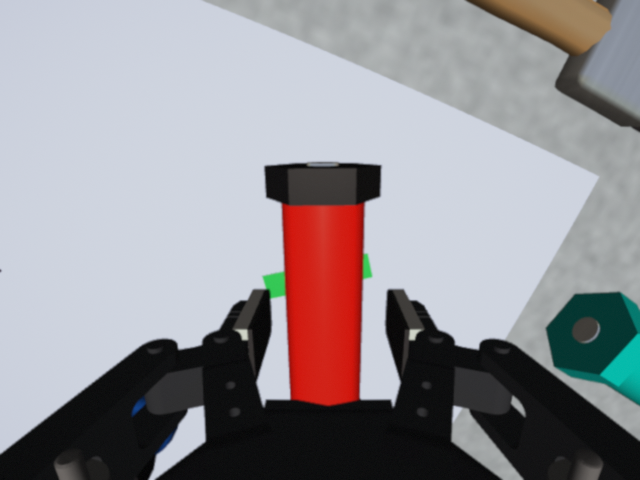

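Emit:
send_rows(dp=[[0, 0, 2.5], [0, 0, 0]], angular=[[0, 0, 0], [0, 0, 0]])

```text
t: 42.1
position: [0.5576, 0.3757, 0.0034]
orientation: [-3.086, -0.588, -0.001]
wrist_force: [-0.7, 0.0, -0.8]
opening: 0.597
```

Emit:
send_rows(dp=[[0, 0, 0], [0, 0, 0], [0, 0, 0], [0, 0, 0], [0, 0, 0]], angular=[[0, 0, 0], [0, 0, 0], [0, 0, 0], [0, 0, 0], [0, 0, 0]], gripper=0, grip_force=70)

```text
t: 42.6
position: [0.5577, 0.3758, 0.0035]
orientation: [-3.086, -0.588, -0.001]
wrist_force: [-0.8, -0.7, 2.3]
opening: 0.353
```

Emit:
send_rows(dp=[[0, 0, -15], [0, 0, -30], [0, 0, -40], [0, 0, -45], [0, 0, -45], [0, 0, -45], [0, 0, -45], [0, 0, -35], [0, 0, 0]], angular=[[0, 0, 0], [0, 0, 0], [0, 0, 0], [0, 0, 0], [0, 0, 0], [0, 0, 0], [0, 0, 0], [0, 0, 0], [0, 0, 0]])

```text
t: 43.5
position: [0.5604, 0.3774, 0.3115]
orientation: [-3.082, -0.587, -0.02]
wrist_force: [1.7, 0.7, -2.0]
opening: 0.354
```

```bash
python3 - <<'E'
from h import *
st(); snap("wrist","w32"); go(L(-.03,0,.305),downR(TH))
E
```

```text
t 43.5 p [0.5604 0.3774 0.3115] F [ 1.7  0.7 -2. ] op 0.354 z [ 0.012  0.007 -1.   ] x [0.93  0.367 0.013] q [0.53 0.34 1.43 0.   1.36 0.15]
turn deg [-0.16 -0.39 28.02] | shift mm in cur axes [-235.9  468.9    0.1] | in target axes [ 12.1 524.8   2.3]
```

View pics/w32.png

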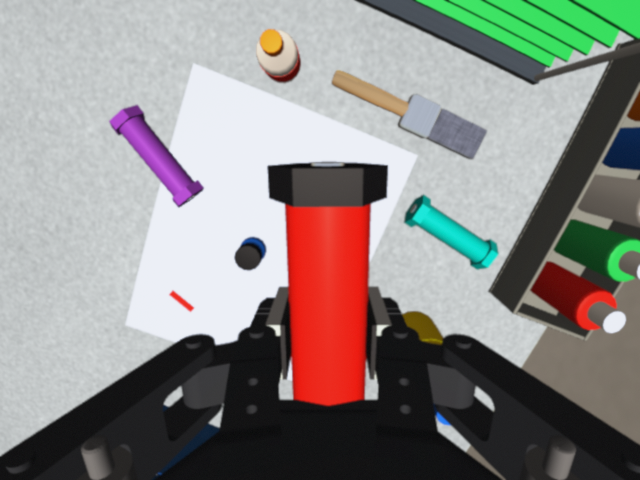

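Held. Turn 28° and go to over groove 1.

Emit:
send_rows(dp=[[0, 0, 0], [0, 0, 0], [0, 0, 0], [0, 0, 0], [1, 30, 0], [1, 42, 0], [1, 45, 0], [1, 45, 0], [1, 45, 0], [1, 45, 0], [1, 45, 0], [1, 45, 0]], angular=[[0, 0, 7], [0, 0, 7], [0, 0, 7], [0, 0, 7], [0, 0, 0], [0, 0, 0], [0, 0, 0], [0, 0, 0], [0, 0, 0], [0, 0, 0], [0, 0, 0], [0, 0, 0]])

```text
t: 44.75
position: [0.5245, 0.0333, 0.2998]
orientation: [3.136, -0.176, -0.009]
wrist_force: [2.6, -0.1, -3.1]
opening: 0.351
```

Emit:
send_rows(dp=[[1, 45, 0], [1, 45, 0], [1, 45, 0], [1, 30, 0], [0, 17, 0], [0, 0, 0], [0, 0, 0]], angular=[[0, 0, 0], [0, 0, 0], [0, 0, 0], [0, 0, 0], [0, 0, 0], [0, 0, 0], [0, 0, 0]])

```text
t: 45.45
position: [0.5092, -0.1457, 0.3007]
orientation: [-3.134, 0.178, 0.007]
wrist_force: [-0.7, 0.5, -2.9]
opening: 0.354
```

```bash
python3 - <<'E'
from h import *
st(); c,im=snap("wrist","w33"); go(L(-.03,0,.105),downR(TH))
E
```

```text
t 45.45 p [ 0.5092 -0.1457  0.3007] F [-0.7  0.5 -2.9] op 0.354 z [-0.004  0.002 -1.   ] x [ 0.994 -0.113 -0.004] q [-0.36  0.07  1.78  0.    1.3  -0.25]
turn deg [-0.1   0.21  0.02] | shift mm in cur axes [  3.    1.1 196.2] | in target axes [  2.3   0.8 196.2]
```

View pics/w33.png

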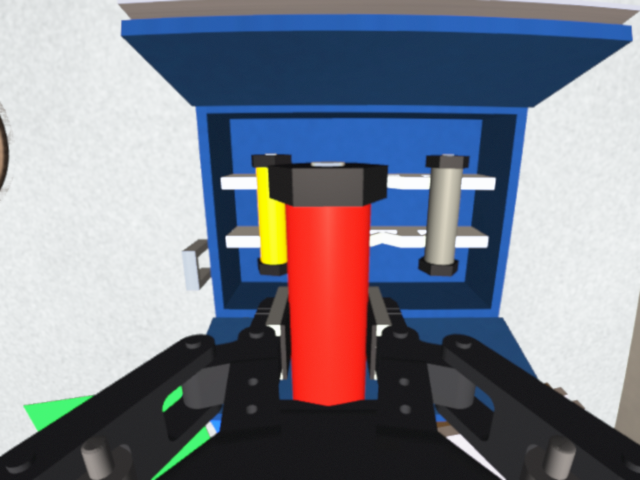

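Emit:
send_rows(dp=[[2.5, 1, 30], [0, 0, 40], [0, 0, 40], [0, 0, 35], [0, 0, 30], [0, 0, 15], [0, 0, 0], [0, 0, 0]], angular=[[0, 0, 0], [0, 0, 0], [0, 0, 0], [0, 0, 0], [0, 0, 0], [0, 0, 0], [0, 0, 0], [0, 0, 0]])

```text
t: 46.3
position: [0.5132, -0.1466, 0.113]
orientation: [-3.136, 0.174, 0.001]
wrist_force: [0.4, 0.1, -2.0]
opening: 0.353
```

```bash
python3 - <<'E'
from h import *
st(); go(L(-.03,0,.0705),downR(TH)); c,im=snap("wrist","w34")
E
```

```text
t 46.3 p [ 0.5132 -0.1466  0.113 ] F [ 0.4  0.1 -2. ] op 0.353 z [-0.001  0.    -1.   ] x [ 0.994 -0.111 -0.001] q [-0.36  0.28  1.94  0.    0.92 -0.25]
turn deg [-0.02  0.03  0.1 ] | shift mm in cur axes [-1.4 -0.1 42.5] | in target axes [-1.4 -0.1 42.5]
```

View pics/w34.png

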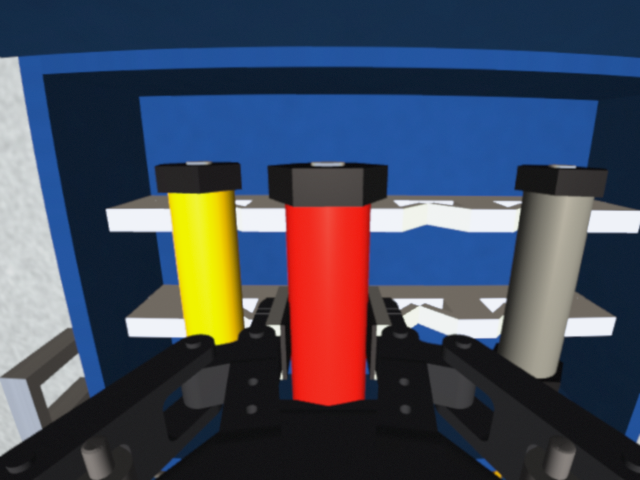

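Emit:
send_rows(dp=[[-1, 0, 10], [0, 0, 10], [0, 0, 5], [0, 0, 0], [0, 0, 0]], angular=[[0, 0, 0], [0, 0, 0], [0, 0, 0], [0, 0, 0], [0, 0, 0]])

```text
t: 46.85
position: [0.5119, -0.1475, 0.0879]
orientation: [-3.136, 0.177, 0.001]
wrist_force: [0.1, 0.3, -3.1]
opening: 0.352
```

```bash
python3 - <<'E'
from h import *
st(); go(L(-.03,0,.0705),downR(TH)); c,im=snap("wrist","w35"); c,im=snap("scene","s35"); crop(im,190,180,350,340,4.5,"s35c")
E
```

```text
t 46.85 p [ 0.5119 -0.1475  0.0879] F [ 0.1  0.3 -3.1] op 0.352 z [-0.  0. -1.] x [ 0.994 -0.112 -0.   ] q [-0.36  0.32  1.95  0.    0.87 -0.25]
turn deg [-0.01  0.03  0.01] | shift mm in cur axes [-0.2 -1.2 17.4] | in target axes [-0.2 -1.2 17.4]
```

View pics/w35.png

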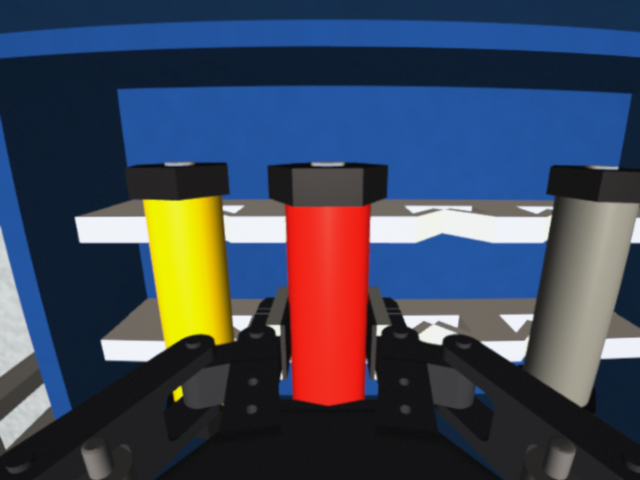

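View pics/s35c.png

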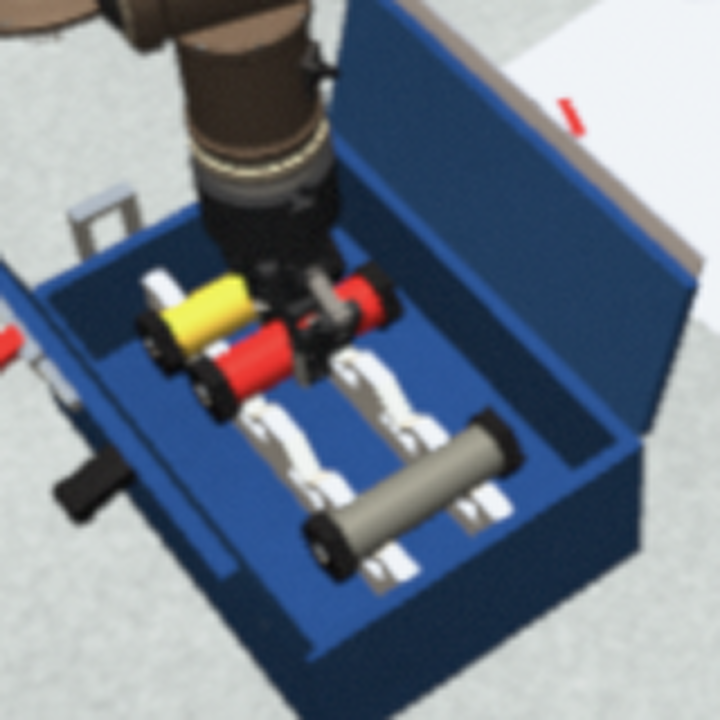

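```bash
python3 - <<'E'
from h import *
c,im=load("w35"); p,R=pose()
for uv in((195,338),(240,335),(208,400),(15,460),(288,345),(265,300)):
    o,d=ray(c,[uv]); o_=R.inv().apply(o-p); d_=R.inv().apply(d[0])
    print(uv,[ (1000*(o_+d_*((y-o_[1])/d_[1]))).round(0) for y in(-.015,-.011,0)])
E
```

```text
(195, 338) [array([-38., -15., -53.]), array([-41., -11., -47.]), array([-49.,   0., -29.])]
(240, 335) [array([-25., -15., -51.]), array([-27., -11., -45.]), array([-33.,   0., -27.])]
(208, 400) [array([-26., -15., -79.]), array([-28., -11., -75.]), array([-33.,   0., -62.])]
(15, 460) [array([-57., -15., -97.]), array([-61., -11., -94.]), array([-73.,   0., -85.])]
(288, 345) [array([-10., -15., -57.]), array([-11., -11., -50.]), array([-13.,   0., -33.])]
(265, 300) [array([-22., -15., -27.]), array([-24., -11., -19.]), array([-28.,   0.,   4.])]
```

Emit:
send_rows(dp=[[0, -1, 7], [0, 0, 5], [0, 0, 4], [0, 0, 2], [0, 0, 0], [0, 0, 0]], angular=[[0, 0, 0], [0, 0, 0], [0, 0, 0], [0, 0, 0], [0, 0, 0], [0, 0, 0]])

```text
t: 47.55
position: [0.5114, -0.1463, 0.0704]
orientation: [-3.136, 0.176, 0.003]
wrist_force: [-4.0, 1.6, 5.7]
opening: 0.357
```

```bash
python3 - <<'E'
from h import *
st(); go(L(-.03,0,.0705),downR(TH))
E
```

```text
t 47.55 p [ 0.5114 -0.1463  0.0704] F [-4.   1.6  5.7] op 0.357 z [-0.002  0.001 -1.   ] x [ 0.994 -0.112 -0.002] q [-0.36  0.35  1.96 -0.    0.84 -0.25]
turn deg [-0.02  0.13  0.03] | shift mm in cur axes [ 0.4 -0.  -0.1] | in target axes [ 0.4 -0.  -0.1]
```

Seated against the groove at the expected height. Release with a small opening and rise.

Emit:
send_rows(dp=[[0, 0, 0], [0, 0, 0], [0, 0, 0], [0, 0, 0], [0, 0, 0]], angular=[[0, 0, 0], [0, 0, 0], [0, 0, 0], [0, 0, 0], [0, 0, 0]], gripper=48)

```text
t: 48.05
position: [0.5124, -0.1466, 0.0701]
orientation: [3.137, -0.176, 0.001]
wrist_force: [-0.4, -0.5, -0.4]
opening: 0.482
```

Emit:
send_rows(dp=[[0, 0, -15], [0, 0, -30], [0, 0, -45], [0, 0, -45], [0, 0, -45], [0, 0, -45], [0, 0, -35], [0, 0, 0], [0, 0, 0]], angular=[[0, 0, 0], [0, 0, 0], [0, 0, 0], [0, 0, 0], [0, 0, 0], [0, 0, 0], [0, 0, 0], [0, 0, 0], [0, 0, 0]])

```text
t: 48.95
position: [0.5126, -0.1467, 0.3323]
orientation: [3.135, -0.176, 0.006]
wrist_force: [-0.1, -0.3, -0.4]
opening: 0.477
```

```bash
python3 - <<'E'
from h import *
st(); c,im=snap("wrist","w36")
for k in("yellow","grey","red"):
  for r in barrels(im)[k]:
    P=roller(c,r,.101)
    if .06<P[1]<.12: print(k,r,P,RL.inv().apply(P[0]-LC),P[2]-83.54)
E
```

```text
t 48.95 p [ 0.5126 -0.1467  0.3323] F [-0.1 -0.3 -0.4] op 0.477 z [ 0.004 -0.001 -1.   ] x [ 0.994 -0.112  0.004] q [-0.36  0.05  1.73 -0.    1.36 -0.25]
yellow ((272.0922546386719, 208.84539794921875), 90.98633575439453, 26.466938018798828, 87.1375961303711, 2248.5) (array([ 0.4536, -0.1409,  0.101 ]), np.float64(0.10164462554162876), np.float64(83.82472244784678)) [-0.0884 -0.0011  0.101 ] 0.28472244784677514
red ((324.5, 207.5), 91.0, 27.0, 90.0, 2277.5) (array([ 0.5112, -0.146 ,  0.101 ]), np.float64(0.10147842383396177), np.float64(83.32618389276807)) [-0.0306  0.0002  0.101 ] -0.2138161072319349
```

View pics/w36.png

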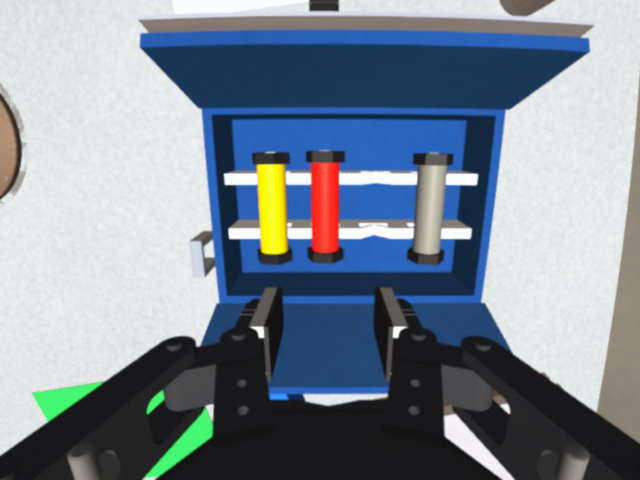

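Emit:
send_rows(dp=[[0, 0, -30], [0, -25, -10], [-5, -40, 0], [-5, -45, 0], [-5, -45, 0], [-5, -45, 0], [-5, -45, 0], [-5, -45, 0], [-5, -45, 0], [-5, -45, 0], [0, -25, 0], [0, 0, 0]], angular=[[0, 0, 0], [0, 0, 0], [0, 0, 0], [0, 0, 0], [0, 0, 0], [0, 0, 0], [0, 0, 0], [0, 0, 0], [0, 0, 0], [0, 0, 0], [0, 0, 0], [0, 0, 0]])

```text
t: 50.2
position: [0.5163, 0.2633, 0.3671]
orientation: [3.136, -0.169, -0.007]
wrist_force: [-0.2, -0.7, -1.0]
opening: 0.481
```

Emit:
send_rows(dp=[[0, 0, 0], [0, 0, 0]], angular=[[0, 0, 0], [0, 0, 0]])

```text
t: 50.4
position: [0.5174, 0.2592, 0.3688]
orientation: [3.135, -0.178, -0.003]
wrist_force: [-0.1, 0.4, -0.1]
opening: 0.482
```

```bash
python3 - <<'E'
from h import *
st(); c,im=load("w36")
x=onz(c,(430.5,208),.101)[0];print("grey",RL.inv().apply(x-LC))
ct,it=snap("top","t37"); cs,is_=snap("scene","s37"); crop(it,340,170,470,340,4,"t37c"); crop(is_,160,170,360,350,4,"s37c")
for k in("yellow","red","grey"):
  for r in barrels(cv2.resize(it,None,fx=1,fy=1))[k]: print(k,r[:4])
E
```

```text
t 50.4 p [0.5174 0.2592 0.3688] F [-0.1  0.4 -0.1] op 0.482 z [-0.002 -0.002 -1.   ] x [ 0.994 -0.113 -0.002] q [ 0.39  0.13  1.58 -0.    1.44  0.5 ]
grey [0.0867 0.0015 0.101 ]
red ((397.3414611816406, 265.92681884765625), 37.76758575439453, 11.043153762817383, 6.340191841125488)
```

View pics/t37c.png

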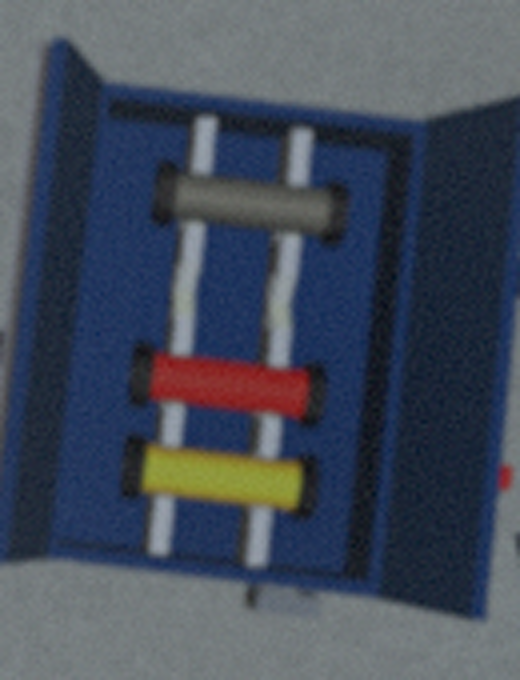

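View pics/s37c.png

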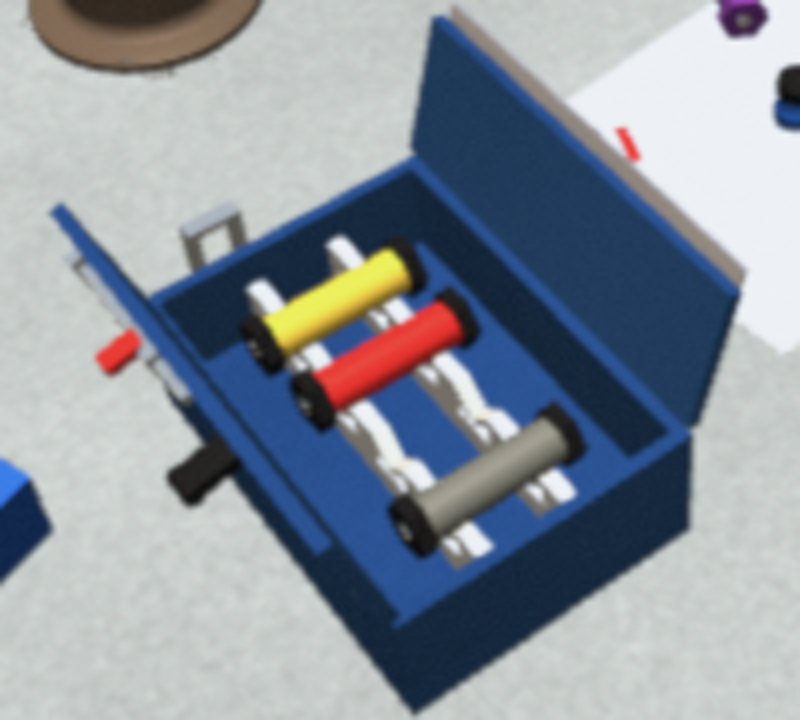

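View pics/t37.png

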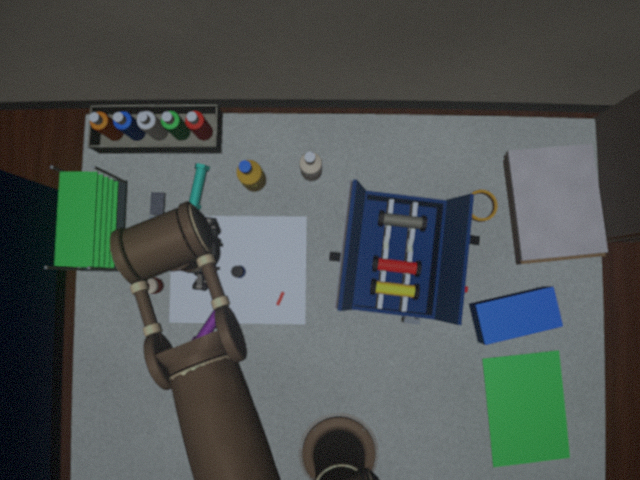

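```bash
python3 - <<'E'
from h import *
c,_=load("t37");s,_=load("s37")
for n,t,q in(("grey",(252,203),(487,480)),("red",(230,384),(386,358)),("yel",(221,477),(333,304))):
    a=(340+t[0]/4,170+t[1]/4);b=(160+q[0]/4,170+q[1]/4)
    x,e=tri([(c,a),(s,b)]); print(n,RL.inv().apply(onz(c,a,.085)[0]-LC).round(4),"tri",RL.inv().apply(x-LC).round(4),e)
finish_job(); print(sense()["t"])
E
```

```text
grey [ 0.087  -0.0035  0.085 ] tri [ 0.0882 -0.0023  0.0834] [np.float64(1.7), np.float64(1.7)]
red [-0.033  -0.0019  0.085 ] tri [-0.0317  0.0001  0.0843] [np.float64(2.5), np.float64(2.5)]
yel [-0.0938 -0.0027  0.085 ] tri [-0.093  -0.0016  0.0832] [np.float64(1.6), np.float64(1.6)]
the job is handed in; nothing more can be done
the job is handed in; nothing more can be done
```

I racked all three rollers on the table and handed the job in at about 50 s; no verdict was reported. With both doors shut I drew the bolt to its stop, then opened the active leaf and after it the passive leaf past upright. Yellow went into groove 0, red into groove 1 and grey into groove 3. There was no green roller, and I left the purple and turquoise look-alikes alone.

**Rollers:** From the top and scene cameras together, the rollers sit within 2–3 mm of their grooves across and along them. Their heights measured 83–84 mm against the expected 85. The axes of yellow and red were within 0.4° of the grooves; I did not measure grey's angle, but it looks square in the pictures. The top camera alone put all three 3–4 mm off toward the locker's front; the wrist camera had yellow and red within 2 mm, so I took that as calibration error.

**Doors and bolt:** Both leaves stood open in the last pictures. I released each at about 103°, and the active one was seen to drop further to its stop. The bolt was last seen fully withdrawn before the leaves were opened; afterwards only its tab was visible.

**Other things on the table:** The ones in view had not moved; the arm hid the paint brush and part of the glue bottle in the last top picture.

**One failed check:** An early attempt to measure the rail height from two views gave a useless 41 mm. I relied on the groove positions in the wrist picture and on the force felt at seating instead.

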